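# Regenerate the drying balls

## Task

First stand every small red-capped amber jar upright on the blue parking mat so that the round drying plate in the bench is clear. Then push the wide white dish along the bench, without lifting it, until it lies wholly on the plate, and pour all the orange balls from the blue cup into it. When the balls are in, slide the green selector grip all the way to its far end, and leave the empty cup standing upright on its cork mat; do not disturb the mortar bowl or the big reagent bottle.

Things in the scene. Friction and masses are not known exactly. Their poses are not given: they have to be found in the camera images.
- plate: round drying plate, dark grey with an aluminium edge, let flush into the bench top: 184 mm across. Fixed. Origin: its centre at bench height
- dish: loose open white ceramic dish, straight-sided, 140 mm across (136 mm at the foot), 36 mm high, wall 4 mm, floor 5 mm thick, about 0.45 kg: too wide to grasp, meant to be pushed at its side. Origin: centre of its underside, z up
- jar1: small amber jar with red screw cap (up to 4 jars stand on and around the plate; None if absent): 46 mm across (body and cap alike), cap from 44 to 64 mm above the foot, 64 mm high in all, 0.12 kg. Origin: centre of its underside, z up through the cap
- jar2: small amber jar with red screw cap (up to 4 jars stand on and around the plate; None if absent): 46 mm across (body and cap alike), cap from 44 to 64 mm above the foot, 64 mm high in all, 0.12 kg. Origin: centre of its underside, z up through the cap
- jar3: small amber jar with red screw cap (up to 4 jars stand on and around the plate; None if absent): 46 mm across (body and cap alike), cap from 44 to 64 mm above the foot, 64 mm high in all, 0.12 kg. Origin: centre of its underside, z up through the cap
- jar4: small amber jar with red screw cap (up to 4 jars stand on and around the plate; None if absent): 46 mm across (body and cap alike), cap from 44 to 64 mm above the foot, 64 mm high in all, 0.12 kg. Origin: centre of its underside, z up through the cap
- park: flat light-blue silicone parking mat for the jars with a darker blue border, 220 mm (its x) by 180 mm (its y), 1 mm thick, fixed on the bench. Origin: its centre at bench height
- cup: loose light blue-plastic cup holding the six balls, 80 mm high, outside diameter 60 mm at the foot growing evenly to 66 mm at the rim, wall 3 mm, inner floor 4 mm up, 0.1 kg. Origin: centre of its underside, z up through the mouth
- mat: round cork mat, 120 mm across and 1 mm thick, flat on the bench, on which the cup stands. Fixed. Origin: its centre at bench height
- ball1: orange ceramic drying ball, 17 mm across, 12 g, in the cup at first. Origin: its centre
- ball2: orange ceramic drying ball, 17 mm across, 12 g, in the cup at first. Origin: its centre
- ball3: orange ceramic drying ball, 17 mm across, 12 g, in the cup at first. Origin: its centre
- ball4: orange ceramic drying ball, 17 mm across, 12 g, in the cup at first. Origin: its centre
- ball5: orange ceramic drying ball, 17 mm across, 12 g, in the cup at first. Origin: its centre
- ball6: orange ceramic drying ball, 17 mm across, 12 g, in the cup at first. Origin: its centre
- selector_base: white track of the heat selector, 40 mm wide (its x), 150 mm long (its y) and 14 mm high, fixed beyond the plate. Origin: centre of its underside; the grip slides along its +y
- selector_top (a point): centre of the top of the selector's green grip, 54.5 mm above the bench; the grip is 28 mm wide across the track, 20 mm along it and stands 40 mm tall above the track
- selector (a joint): how far the grip has slid from the off end (0) towards its far end stop (0.100 m), along the track's +y
- mortar: white mortar bowl, 90 mm across, 60 mm high; a bystander. Origin: centre of its underside
- reagent: big amber reagent bottle with red cap, 68 mm across, 150 mm high; a bystander, not one of the small jars. Origin: centre of its underside
Not all that is in view belongs to the job. Of the things like the cup, leave any that is turquoise; of the rest the larger one is meant. What is shaped like the jar2 but turquoise is not meant.

How it is judged (in metres and radians):
On the way, in this order (a step that is already met when the one before it is completed fails the run):
1. every jar that is present stands upright on the parking mat (x of jar1 in the frame of park between -0.087 and 0.087 m and y of jar1 in the frame of park between -0.067 and 0.067 m and z of each of jar1, jar2, jar3, jar4 in the frame of park below 0.012 m and angle between each of jar1, jar2, jar3, jar4's own z axis and vertical below 0.2 rad and x of jar2 in the frame of park between -0.087 and 0.087 m and y of jar2 in the frame of park between -0.067 and 0.067 m and x of jar3 in the frame of park between -0.087 and 0.087 m and y of jar3 in the frame of park between -0.067 and 0.067 m and x of jar4 in the frame of park between -0.087 and 0.087 m and y of jar4 in the frame of park between -0.067 and 0.067 m), for 0.2 s.
2. the dish lies wholly on the drying plate (centres within 22 mm) (horizontal distance between dish and plate below 0.022 m and angle between dish's own z axis and vertical below 0.05 rad and linear speed of dish below 0.02 m/s), for 0.3 s.
3. all six balls lie in the dish (horizontal distance between each of ball1, ball2, ball3, ball4, ball5, ball6 and dish below 0.068 m and z of each of ball1, ball2, ball3, ball4, ball5, ball6 in the frame of dish below 0.036 m), for 0.2 s.
4. the selector grip is at its far end (within 5 mm) (value of joint selector above 0.095 m), for 0.2 s.
At the end, for the whole second after the job is handed in: All jars present stand upright (within 0.2 rad) wholly on the parking mat; the dish rests flat and still on the plate, centres within 22 mm; all six balls are in the dish; the selector is within 5 mm of its far stop; the cup stands upright and still on the mat, wholly on it (centres within 33 mm) (all of step 1 and all of step 2 and all of step 3 and value of joint selector above 0.095 m and horizontal distance between cup and mat below 0.033 m and angle between cup's own z axis and vertical below 0.1 rad and height (world z) of cup below 0.008 m and linear speed of each of cup, jar1, jar2, jar3, jar4 below 0.02 m/s); the robot touches nothing.
It fails at once if the mortar bowl was moved more than 30 mm (distance of mortar from where it was at the start of the episode above 0.03 m).
It fails at once if the reagent bottle was moved more than 30 mm (distance of reagent from where it was at the start of the episode above 0.03 m).
It fails at once if the dish was lifted off the bench or tipped (height (world z) of dish above 0.02 m or angle between dish's own z axis and vertical above 0.3 rad).
Of jar1, jar2, jar3, jar4 only 2 to 4 are there at a start; the rules pass over those that are not, and their reading is None.
At some moment in a run one of jar1, jar2, jar3, jar4, dish may be knocked a few centimetres aside while the robot is not near it.
It also fails if it takes over 208 s, if anything falls off the work surface, if the arm or the gripper's body presses on something with over 40 N, if the wrist force passes 120 N, or if a joint passes its speed limit or range.

## Robot

A 6-joint arm with a two-finger parallel gripper is mounted at the origin on the work surface. World frame = base frame: x ahead of the robot, y to its left, z up, the work surface at z = 0. Lengths are in m, angles in degrees, forces in N, time in s.
With the tool pointing down it reaches from about 0.35 to 0.725 m from the base axis. Payload 4.3 kg.
Tool frame: the origin (TCP) lies on the mounting face of the last link; the fingertips stand 173 mm ahead of it and the grasp point (between the pads) lies 155 mm ahead of it; z points along the fingers, y is the direction in which the jaws open and shut (so a half turn about z gives the same grasp; the last joint's range is limited). The gripper opens to 85 mm and grips with 20 to 120 N. Pads are 22 mm wide; open, the fingers measure 114 mm over their backs; the gripper's body (76 mm by 85 mm) begins 54 mm behind the grasp point. The pads swing forward as they close: fully open they stand 13 mm farther back than shut.
Start: joints at [-78.054, 21.618, 4.641, 73.018, 0, 83.68], TCP at [0.18, -0.546, 0.405] pointing down, gripper open.
Joint ranges: [-156.06, 156.06], [-48.1, 94.91], [-58.44, 69.94], [-101.28, 121.22], [-78.64, 73.56], [-180, 180]. Speed limits (degrees/s): [147.25, 147.25, 180, 180, 180, 180].

## Interface

Orientations are given as [roll, pitch, yaw] about the fixed x, y, z axes, in that order (R = Rz(yaw) Ry(pitch) Rx(roll)).
In Python, from station import ctrl, grab_frame gives the robot as it stands.
- The arm moves only by the shell command python3 -m jog 'ROWS' [FORCE]. ROWS is JSON, a list of rows, each a list of 7 numbers: the shift along the tool's x, y, z in m, then the turn, a rotation vector about the tool's x, y, z in degrees, then the opening, from -1 (shut) to 1 (fully open), so that 0 is half open. In form: [[dx, dy, dz, wx, wy, wz, claw], ...]. A call has 1 to 5 rows; each row shifts and turns the commanded pose from where the row before left it, along the tool's axes as they then stand; what a row does not reach is not made up. A row lasts 1/8 s, in which the tool goes at most 62.5 mm and 10.7 degrees, less where a joint would pass 70% of its speed; a pose out of reach is approached as far as the arm can. A call with a gripper value outside its range is refused whole. The fingers move at their own pace and stop on an object; FORCE is the grip in N (left out, the last holds). Time passes only in rows, so rows that do not move let the fingers close. It gives the time, the measured TCP pose, the force and the opening at its end, in the units of the state.
- ctrl.get_state(): the state, without advancing time (a new reading comes with each control period).
- grab_frame(name): name is "side" or "top" or "wrist"; returns a dict with "img" (384x512x3 uint8, red, green, blue), "K" (3x3 intrinsics, pixels), "R" (3x3) and "t" (3): a world point X has camera coordinates R X + t; the wrist camera has in their place "mount" (4x4, takes a point from camera to tool coordinates, whose origin is the TCP and whose axes are the flange's). Camera axes: x right, y down, z forward; pixel columns grow to the right and rows downward; lengths in m; the calibration is good to about 2 mm. A picture is of the moment at which its call begins: read the wrist's pose just before it. There is no depth.
- ctrl.sign_off(): hands the job in, once; it reports no verdict.
The state is a dict: "time_s": time; "joints": joint angles; "qvel": joint speeds; "joint_efforts": joint torques, N m; "ee_pos": TCP position; "tool_rot": TCP orientation; "force": force on the tool from outside, world axes, zero at the start; "wrist_torque": the same for the moment, N m; "grip_width": finger opening in m.
Only numpy, scipy, OpenCV 4.12 (cv2) and the standard library are available. Lean on these libraries where they do the work, as an engineer would, in place of code of your own. Each camera call takes 0.05 s, during which the arm holds its last target.

## Working session

There is one attempt and no reset: what is moved stays moved. The work goes in short steps, Python scripts to look and compute and a shell command to move; the robot and the scene stay as the last step left them, time stands still between calls to the robot, and variables do not carry over. Pictures are saved under pics/ and viewed, and the job is handed in when it is done.

```bash
ls; mkdir -p pics; python3 - <<'E'
from station import ctrl, grab_frame
import cv2
print(ctrl.get_state())
for n in ("side","top","wrist"):
    f=grab_frame(n); cv2.imwrite(f"pics/{n}0.png",f["img"][:,:,::-1])
    print(n,{k:v for k,v in f.items() if k!="img"})
E
```

```text
pics
{'time_s': 0.0, 'joints': array([-7.80536516e+01,  2.16624155e+01,  4.56196391e+00,  7.30177991e+01,
        1.65555366e-04,  8.36803031e+01]), 'qvel': array([ 0.04309667,  0.05465893,  0.02710256, -0.00804543, -0.03674534,
       -0.06296111]), 'joint_efforts': array([-8.41342426e-04, -4.63607347e+01,  2.69873893e+01,  2.08638038e-02,
       -1.39248568e-04,  1.30968115e-05]), 'ee_pos': array([ 0.18016517, -0.54572511,  0.40374879]), 'tool_rot': array([-1.79882486e+02, -1.31811035e-02,  1.82660316e+01]), 'force': array([0.98015445, 0.18038369, 0.63632626]), 'wrist_torque': array([ 0.01411891, -0.04191993,  0.03690346]), 'grip_width': 0.08545147473020495}
side {'K': array([[357.82024612,   0.        , 255.0321902 ],
       [  0.        , 357.82024612, 191.473527  ],
       [  0.        ,   0.        ,   1.        ]]), 'R': array([[-0.97165033, -0.23604365, -0.01338002],
       [-0.15821467,  0.6912427 , -0.70508981],
       [ 0.17568082, -0.68298384, -0.70899177]]), 't': array([0.58735607, 0.14840227, 0.72265336])}
top {'K': array([[400.05237079,   0.        , 251.71630596],
   
[... 158 characters left out ...]
0e-02],
       [-9.96619660e-01, -1.47063457e-04, -8.21537097e-02],
       [ 8.21393008e-02, -2.05972751e-02, -9.96407993e-01]]), 't': array([-0.01792608,  0.58909673,  0.91929462])}
wrist {'K': array([[311.1488088 ,   0.        , 252.53470193],
       [  0.        , 311.1488088 , 192.52045373],
       [  0.        ,   0.        ,   1.        ]]), 'mount': array([[ 4.29162868e-04, -9.46058715e-01, -3.23994944e-01,
         8.40078282e-02],
       [ 9.99999587e-01,  1.46613582e-04,  8.96488168e-04,
        -1.45756525e-03],
       [-8.00628385e-04, -3.23995195e-01,  9.46058388e-01,
         3.16384751e-02],
       [ 0.00000000e+00,  0.00000000e+00,  0.00000000e+00,
         1.00000000e+00]])}
```

View pics/top0.png

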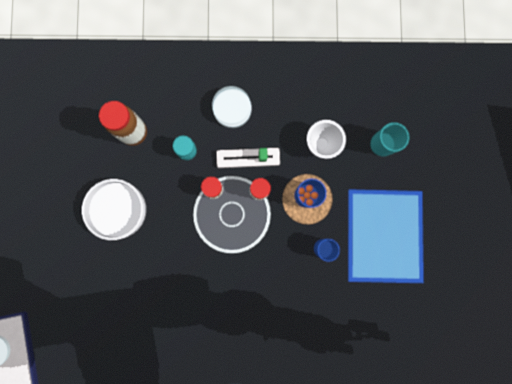

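View pics/side0.png

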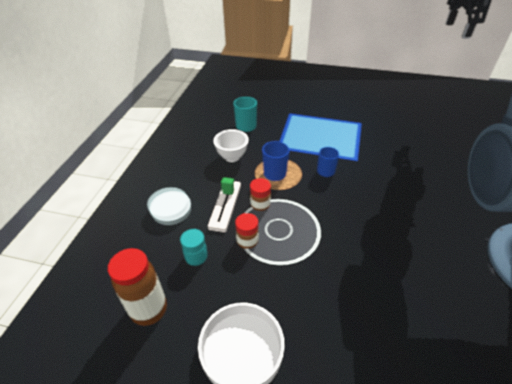

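View pics/wrist0.png

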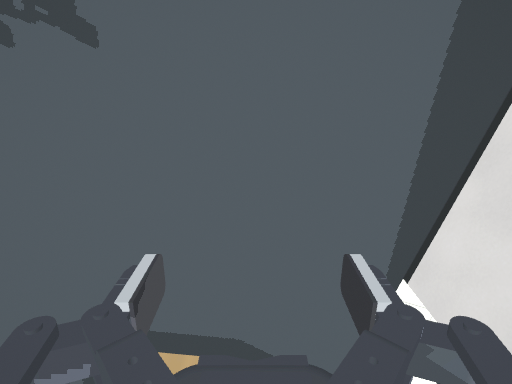

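```bash
cat > h.py <<'E'
import numpy as np, cv2
from station import ctrl, grab_frame
from scipy.spatial.transform import Rotation as Rn
def ray(f,u,v,z,pose=None):
    d=np.linalg.inv(f["K"])@[u,v,1]
    if "mount" in f:
        p,R=pose; M=f["mount"]; o=R@M[:3,3]+p; d=R@M[:3,:3]@d
    else:
        o=-f["R"].T@f["t"]; d=f["R"].T@d
    return o+d*(z-o[2])/d[2]
def proj(f,X):
    c=f["R"]@np.asarray(X)+f["t"]; q=f["K"]@c; return q[:2]/q[2]
def pose():
    s=ctrl.get_state(); return np.array(s["ee_pos"]),Rn.from_euler("xyz",s["tool_rot"],degrees=True).as_matrix()
def snap(n,name):
    P=pose(); f=grab_frame(n); cv2.imwrite(f"pics/{name}.png",f["img"][:,:,::-1]); return f,P
def crop(f,name,x0,x1,y0,y1,s):
    im=f["img"][y0:y1,x0:x1,::-1]; im=cv2.resize(im,None,fx=s,fy=s,interpolation=cv2.INTER_CUBIC)
    for x in range((x0+9)//10*10,x1,10):
        cv2.putText(im,str(x),(int((x-x0)*s),8),0,.3,(0,255,255),1); cv2.line(im,(int((x-x0)*s),10),(int((x-x0)*s),14),(0,255,255))
    for y in range((y0+9)//10*10,y1,10): cv2.putText(im,str(y),(0,int((y-y0)*s)+3),0,.3,(0,255,255),1)
    cv2.imwrite(f"pics/{name}.png",im)
def blobs(f,lo,hi,area=30):
    hsv=cv2.cvtColor(f["img"],cv2.COLOR_RGB2HSV); m=cv2.inRange(hsv,np.array(lo),np.array(hi))
    n,l,st,c=cv2.connectedComponentsWithStats(m)
    return [(c[i].round(1),st[i].tolist()) for i in range(1,n) if st[i][4]>=area]
E
python3 - <<'E'
from h import *
f=grab_frame("top")
crop(f,"topA",70,330,80,270,3)
crop(f,"topB",270,440,110,300,3)
for nm,lo,hi in (("red",(0,150,120),(6,255,255)),("green",(45,120,60),(75,255,255)),("blue",(100,80,60),(125,255,255)),("white",(0,0,170),(180,60,255)),("cork",(8,80,60),(22,255,255))):
    print(nm,[b for b in blobs(f,lo,hi)])
E
```

```text
red [(array([113.9, 115.4]), [99, 101, 31, 30, 724]), (array([210.8, 186.4]), [201, 177, 20, 20, 319]), (array([260.1, 187.7]), [250, 178, 21, 20, 321])]
green [(array([262.7, 154. ]), [259, 148, 9, 13, 88])]
blue [(array([312. , 192.3]), [295, 179, 31, 29, 428]), (array([385., 236.]), [347, 188, 78, 96, 7238]), (array([327.1, 249.3]), [314, 238, 27, 25, 524]), (array([ 27.7, 352.4]), [0, 313, 39, 71, 249])]
white [(array([260.3,  19.8]), [0, 0, 512, 43, 20716]), (array([231.5, 106.6]), [213, 87, 38, 40, 1219]), (array([137.2, 131.6]), [126, 117, 19, 25, 225]), (array([324.8, 140.2]), [307, 120, 39, 38, 985]), (array([246.1, 157.8]), [217, 148, 63, 19, 800]), (array([224.4, 178.2]), [219, 177, 16, 5, 33]), (array([113. , 209.2]), [82, 179, 63, 61, 3022]), (array([230.8, 230.1]), [194, 192, 77, 61, 500]), (array([231.7, 214.1]), [219, 202, 26, 25, 160]), (array([ 12.8, 353. ]), [0, 317, 31, 67, 1697])]
cork [(array([126.1, 125.7]), [106, 106, 30, 31, 269]), (array([140.9, 138.6]), [131, 127, 16, 19, 51]), (array([304.6, 202.7]), [282, 174, 51, 51, 1172]), (array([307.6, 194.4]), [300, 186, 17, 19, 131])]
```

View pics/topA.png

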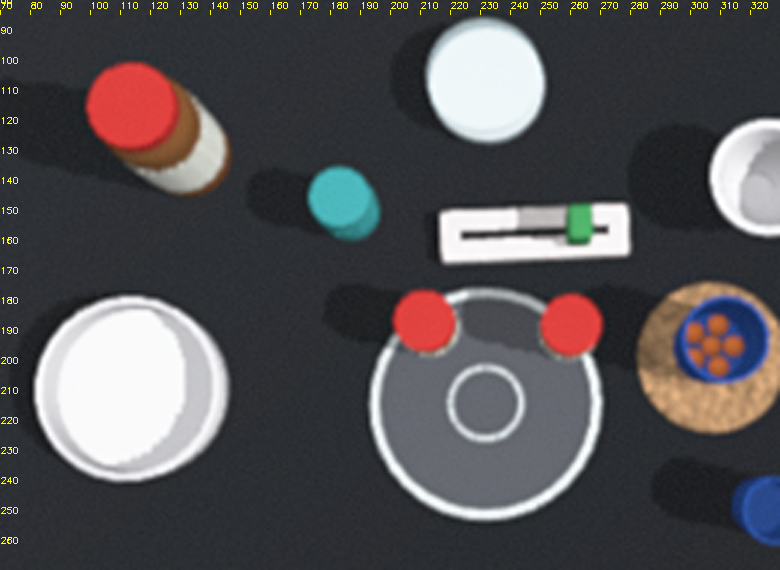

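View pics/topB.png

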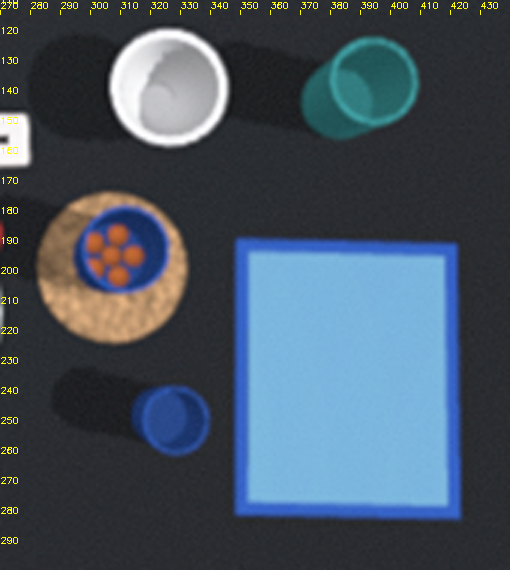

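```bash
python3 - <<'E'
from h import *
f=grab_frame("top"); g=grab_frame("side")
def p(n,u,v,z): 
    X=ray(f,u,v,z); print(n,X.round(4),"r",np.hypot(*X[:2]).round(3),"side px",proj(g,X).round(1))
p("jarA",210.8,186.4,.064);p("jarB",260.1,187.7,.064)
p("plate",231.5,213.9,0); p("plateL",193.3,213.9,0);p("plateR",270,213.9,0)
p("dish rim",113.5,209.2,.036);p("rimL",82,209,.036);p("rimR",145,209,.036);p("rimT",113.5,179,.036);p("rimB",113.5,240,.036)
p("cuprim",311,193,.08);p("mat",307.3,198.5,0)
p("grip",262.7,154,.0545)
for c in ((216.7,150.5),(279.5,148),(280,165.5),(218,168)): p("trk",*c,.014)
for c in ((348.5,189.5),(422.5,191),(423,283),(348,281.5)): p("park",*c,.001)
p("mortar",325.5,139,.06);p("reag",113.9,115.4,.15);p("turq jar",183,147,.064);p("small cup",327,249.5,.06);p("tcup",392,137,.09);p("wdisk",231.5,106.6,.03)
print(blobs(g,(0,150,120),(6,255,255)))
E
```

```text
jarA [0.603  0.0749 0.064 ] r 0.608 side px [246.7 220.6]
jarB [ 0.6001 -0.0365  0.064 ] r 0.601 side px [260.3 184. ]
plate [0.543  0.0299 0.    ] r 0.544 side px [278.7 228.8]
plateL [0.5431 0.1216 0.    ] r 0.557 side px [270.1 262.8]
plateR [ 0.5429 -0.0629  0.    ] r 0.547 side px [286.1 199.4]
dish rim [0.5529 0.3008 0.036 ] r 0.629 side px [242.  339.4]
rimL [0.5534 0.3728 0.036 ] r 0.667 side px [229.3 385.9]
rimR [0.5533 0.2285 0.036 ] r 0.599 side px [252.4 299.9]
rimT [0.623  0.3027 0.036 ] r 0.693 side px [201.4 330.9]
rimB [0.4823 0.2989 0.036 ] r 0.567 side px [284.6 348.4]
cuprim [ 0.5868 -0.1492  0.08  ] r 0.605 side px [276.1 148.7]
mat [ 0.5802 -0.1536  0.    ] r 0.6 side px [278.1 172.4]
grip [ 0.6791 -0.0432  0.0545] r 0.68 side px [228.  179.7]
trk [0.6948 0.0654 0.014 ] r 0.698 side px [208.2 224.9]
trk [ 0.7013 -0.0857  0.014 ] r 0.706 side px [225.4 178.8]
trk [ 0.6587 -0.0866  0.014 ] r 0.664 side px [242.  181.2]
trk [0.6524 0.0621 0.014 ] r 0.655 side px [227.1 227.1]
park [ 0.602  -0.2543  0.001 ] r 0.654 side px [277.3 147.4]
park [ 0.5984 -0.4358  0.001 ] r 0.74 side px [289.6 112.5]
park [ 0.3772 -0.4288  0.001 ] r 0.571 side px [361.6 122.5]
park [ 0.3815 -0.2483  0.001 ] r 0.455 side px [357.8 160. ]
mortar [ 0.7134 -0.1879  0.06  ] r 0.738 side px [231.2 139.1]
reag [0.7414 0.2683 0.15  ] r 0.788 side px [129.  261.9]
turq jar [0.693  0.1386 0.064 ] r 0.707 side px [194.3 236.9]
small cup [ 0.4607 -0.187   0.06  ] r 0.497 side px [328.7 152.8]
tcup [ 0.7117 -0.3311  0.09  ] r 0.785 side px [245.4 100.6]
wdisk [0.7978 0.0297 0.03  ] r 0.798 side px [170.  200.9]
[(array([259.9, 187.5]), [250, 178, 21, 20, 342]), (array([246.3, 224. ]), [235, 213, 23, 23, 432]), (array([127.7, 266. ]), [108, 248, 41, 38, 1174])]
```

```bash
cat >> h.py <<'E'
from scipy.spatial.transform import Slerp
import json
def down(yaw): return Rn.from_euler("xyz",[180,0,yaw],degrees=True)
def rows(gp,R,claw,n,off=.155,start=None):
    """n rows taking the grasp point to gp with orientation R (grasp point straight line)"""
    p,R0=start or pose(); R0=Rn.from_matrix(R0)
    g0=p+R0.apply([0,0,off]); S=Slerp([0,1],Rn.concatenate([R0,R])); out=[]; pp,RR=p,R0
    for i in range(1,n+1):
        Rk=S([i/n])[0]; pk=g0+(np.array(gp)-g0)*i/n-Rk.apply([0,0,off])
        d=RR.inv().apply(pk-pp); w=np.degrees((RR.inv()*Rk).as_rotvec())
        out.append([round(float(x),4) for x in d]+[round(float(x),2) for x in w]+[claw]); pp,RR=pk,Rk
    for i in range(0,n,5): print(json.dumps(out[i:i+5]))
    return pp,RR.as_matrix()
E
python3 - <<'E'
from h import *
rows([.600,-.0365,.15],down(18.27),1,13)
E
```

```text
[[0.0429, -0.0271, 0.0077, -0.0, -0.0, -0.0, 1], [0.0429, -0.0271, 0.0077, -0.0, -0.0, -0.0, 1], [0.0429, -0.0271, 0.0077, -0.0, -0.0, -0.0, 1], [0.0429, -0.0271, 0.0077, -0.0, -0.0, -0.0, 1], [0.0429, -0.0271, 0.0077, -0.0, -0.0, -0.0, 1]]
[[0.0429, -0.0271, 0.0077, -0.0, -0.0, -0.0, 1], [0.0429, -0.0271, 0.0077, -0.0, -0.0, -0.0, 1], [0.0429, -0.0271, 0.0077, -0.0, -0.0, -0.0, 1], [0.0429, -0.0271, 0.0077, -0.0, -0.0, -0.0, 1], [0.0429, -0.0271, 0.0077, -0.0, -0.0, -0.0, 1]]
[[0.0429, -0.0271, 0.0077, -0.0, -0.0, -0.0, 1], [0.0429, -0.0271, 0.0076, -0.0, -0.0, -0.0, 1], [0.0429, -0.0271, 0.0076, -0.0, -0.0, -0.0, 1]]
```

```bash
python3 -m jog '[[0.043,-0.027,0.0075,0,0,0,1],[0.043,-0.027,0.0075,0,0,0,1],[0.043,-0.027,0.0075,0,0,0,1],[0.043,-0.027,0.0075,0,0,0,1],[0.043,-0.027,0.0075,0,0,0,1]]' 40
python3 -m jog '[[0.043,-0.027,0.0075,0,0,0,1],[0.043,-0.027,0.0075,0,0,0,1],[0.043,-0.027,0.0075,0,0,0,1],[0.043,-0.027,0.0075,0,0,0,1],[0.043,-0.027,0.0075,0,0,0,1]]'
python3 -m jog '[[0.043,-0.027,0.0075,0,0,0,1],[0.043,-0.027,0.0075,0,0,0,1],[0.043,-0.027,0.0075,0,0,0,1],[0,0,0,0,0,0,1]]'
python3 - <<'E'
from h import *
f,P=snap("wrist","w1"); print(ctrl.get_state()["joints"].round(1),P[0])
rows([.600,-.0365,.045],down(18.27),1,4)
E
```

```text
time_s: 0.92
ee_pos: [0.3429, -0.3491, 0.3671]
tool_rot: [180.0, -0.0, 18.2]
force: [0.2, 0.0, -0.2]
grip_width: 0.0853
time_s: 1.55
ee_pos: [0.5049, -0.1535, 0.3296]
tool_rot: [180.0, -0.0, 18.3]
force: [0.5, -0.6, 0.4]
grip_width: 0.0851
time_s: 2.05
ee_pos: [0.6024, -0.0348, 0.3061]
tool_rot: [-180.0, 0.0, 18.5]
force: [0.0, -0.0, 0.8]
grip_width: 0.0851
[ -9.5  27.3  -1.4  61.4  -0.  152.1] [ 0.60240466 -0.034821    0.30614667]
[[-0.0003, -0.0001, 0.0266, -0.0, 0.01, 0.04, 1], [-0.0004, -0.0001, 0.0266, -0.0, 0.01, 0.04, 1], [-0.0004, -0.0001, 0.0266, -0.0, 0.01, 0.04, 1], [-0.0004, -0.0001, 0.0266, -0.0, 0.01, 0.04, 1]]
```

View pics/w1.png

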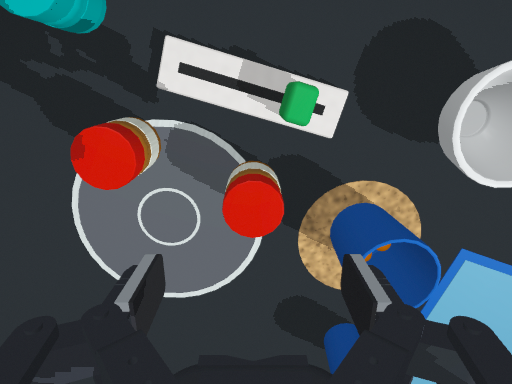

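```bash
python3 - <<'E'
from h import *
P=pose();f=grab_frame("wrist")
for n,u,v,z in (("jB",253,208,.064),("jA",107,158,.064),("plate",168.5,216,0),("grip",300,98,.0545)): print(n,ray(f,u,v,z,P).round(4))
E
python3 -m jog '[[0,0,0.03,0,0,0,1],[0,0,0.03,0,0,0,1],[0,0,0.03,0,0,0,1],[0,0,0.016,0,0,0,1],[0,0,0,0,0,0,1]]'
```

```text
jB [ 0.6008 -0.0355  0.064 ]
jA [0.6042 0.0718 0.064 ]
plate [0.5432 0.0305 0.    ]
grip [ 0.6834 -0.0415  0.0545]
time_s: 2.78
ee_pos: [0.6001, -0.0383, 0.2005]
tool_rot: [-179.9, 0.1, 18.2]
force: [-0.1, -0.7, -0.4]
grip_width: 0.0854
```

```bash
python3 -m jog '[[0,0,0,0,0,0,-1],[0,0,0,0,0,0,-1],[0,0,0,0,0,0,-1],[0,0,0,0,0,0,-1],[0,0,0,0,0,0,-1]]' 40
python3 -m jog '[[0,0,-0.03,0,0,0,-1],[0,0,-0.045,0,0,0,-1],[0,0,-0.03,0,0,0,-1],[0,0,0,0,0,0,-1]]'
python3 - <<'E'
from h import *
rows([.445,-.365,.1475],down(18.27),-1,8)
E
```

```text
time_s: 3.4
ee_pos: [0.6019, -0.0376, 0.2027]
tool_rot: [179.9, -0.1, 18.3]
force: [-1.5, -0.2, 6.2]
grip_width: 0.0449
time_s: 3.9
ee_pos: [0.6023, -0.0377, 0.309]
tool_rot: [179.8, -0.3, 18.3]
force: [-0.2, 0.2, -0.7]
grip_width: 0.045
[[-0.0315, 0.0327, 0.0007, 0.02, -0.04, 0.0, -1], [-0.0315, 0.0327, 0.0008, 0.02, -0.04, 0.0, -1], [-0.0315, 0.0327, 0.0008, 0.02, -0.04, 0.0, -1], [-0.0315, 0.0327, 0.0008, 0.02, -0.04, 0.0, -1], [-0.0315, 0.0327, 0.0008, 0.02, -0.04, 0.0, -1]]
[[-0.0315, 0.0327, 0.0008, 0.02, -0.04, 0.0, -1], [-0.0315, 0.0327, 0.0008, 0.02, -0.04, 0.0, -1], [-0.0315, 0.0327, 0.0008, 0.02, -0.04, 0.0, -1]]
```

```bash
python3 -m jog '[[-0.03,0.031,0,0,0,0,-1],[-0.032,0.033,0,0,0,0,-1],[-0.032,0.033,0,0,0,0,-1],[-0.032,0.033,0,0,0,0,-1],[-0.032,0.033,0,0,0,0,-1]]'
python3 -m jog '[[-0.032,0.033,0,0,0,0,-1],[-0.032,0.033,0,0,0,0,-1],[-0.03,0.031,0,0,0,0,-1],[0,0,0,0,0,0,-1]]'
python3 - <<'E'
from h import *
print(ctrl.get_state()); f,P=snap("wrist","w2"); snap("top","t2")
rows([.445,-.365,.05],down(18.27),-1,4)
E
```

```text
time_s: 4.53
ee_pos: [0.5007, -0.2426, 0.3043]
tool_rot: [-179.9, 0.1, 18.3]
force: [1.0, -1.0, -1.0]
grip_width: 0.0453
time_s: 5.03
ee_pos: [0.4416, -0.3655, 0.3043]
tool_rot: [-179.9, 0.1, 18.0]
force: [0.8, 0.6, -0.7]
grip_width: 0.0452
{'time_s': 5.025, 'joints': array([-4.59473723e+01,  2.41460967e+01, -6.71332407e+00,  5.92561895e+01,
       -4.09135967e-02,  1.16044378e+02]), 'qvel': array([ 2.99459827, -0.62638466, -1.03797304,  0.92499032,  2.01791823,
        0.92037794]), 'joint_efforts': array([ -1.61042389, -47.61361957,  26.33300543,  -0.11138934,
        -0.27290527,  -0.11201306]), 'ee_pos': array([ 0.4415659 , -0.36551879,  0.30430108]), 'tool_rot': array([-1.79914093e+02,  8.75195773e-02,  1.80083566e+01]), 'force': array([ 0.76494301,  0.56639271, -0.70905489]), 'wrist_torque': array([-0.00338435,  0.00964595,  0.01064974]), 'grip_width': 0.04524037989412111}
[[0.0004, 0.0007, 0.0249, -0.04, 0.01, -0.01, -1], [0.0004, 0.0007, 0.0249, -0.04, 0.01, -0.01, -1], [0.0004, 0.0007, 0.0249, -0.04, 0.01, -0.01, -1], [0.0004, 0.0006, 0.0249, -0.04, 0.01, -0.01, -1]]
```

View pics/w2.png

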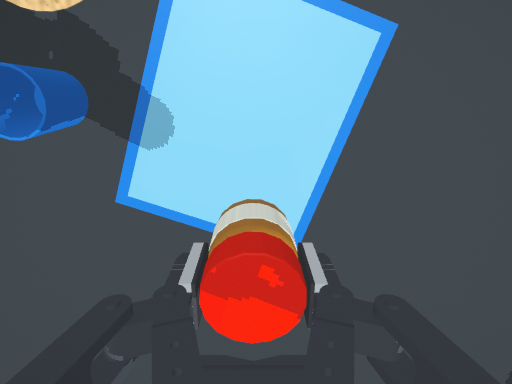

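View pics/t2.png

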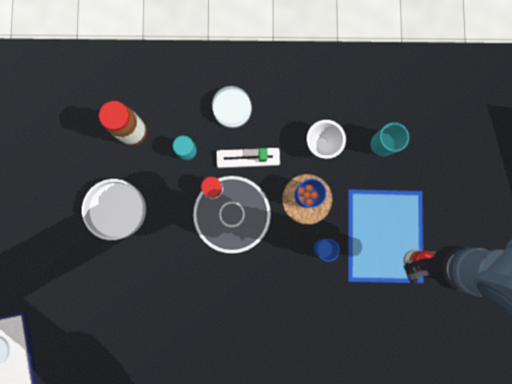

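```bash
python3 -m jog '[[0.012,-0.012,0.02,0,0,0,-1],[0,0,0.03,0,0,0,-1],[0,0,0.03,0,0,0,-1],[0,0,0.018,0,0,0,-1],[0,0,0,0,0,0,-1]]'

```

```text
time_s: 5.75
ee_pos: [0.4504, -0.346, 0.206]
tool_rot: [-179.7, 0.1, 18.4]
force: [-0.4, -0.5, -1.2]
grip_width: 0.0452
```

```bash
python3 -m jog '[[0,0,0.002,0,0,0,-1],[0,0,0,0,0,0,-1],[0,0,0,0,0,0,0.2],[0,0,0,0,0,0,1],[0,0,0,0,0,0,1]]'
python3 -m jog '[[0,0,0,0,0,0,1],[0,0,-0.04,0,0,0,1],[0,0,-0.05,0,0,0,1],[0,0,0,0,0,0,1]]'
python3 - <<'E'
from h import *
snap("wrist","w3");
rows([.604,.073,.15],down(18.27),1,9)
E
```

```text
time_s: 6.38
ee_pos: [0.451, -0.3484, 0.2065]
tool_rot: [180.0, -0.0, 18.3]
force: [0.3, -0.2, 0.6]
grip_width: 0.084
time_s: 6.88
ee_pos: [0.4524, -0.3497, 0.3008]
tool_rot: [179.5, -0.2, 18.3]
force: [0.6, 0.1, 0.6]
grip_width: 0.0853
[[0.0308, -0.0392, -0.0008, 0.03, -0.01, -0.0, 1], [0.0308, -0.0392, -0.0008, 0.03, -0.01, -0.0, 1], [0.0308, -0.0392, -0.0008, 0.03, -0.01, -0.0, 1], [0.0308, -0.0392, -0.0008, 0.03, -0.01, -0.0, 1], [0.0308, -0.0392, -0.0008, 0.03, -0.01, -0.0, 1]]
[[0.0308, -0.0392, -0.0008, 0.03, -0.01, -0.0, 1], [0.0308, -0.0392, -0.0008, 0.03, -0.01, -0.0, 1], [0.0308, -0.0392, -0.0008, 0.03, -0.01, -0.0, 1], [0.0308, -0.0392, -0.0007, 0.03, -0.01, -0.0, 1]]
```

View pics/w3.png

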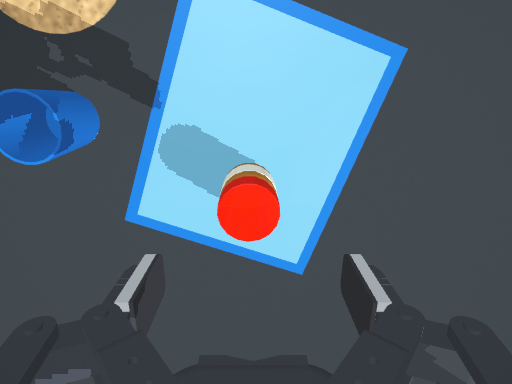

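Jar stands upright on the mat at (249,210). Now jar A.

```bash
python3 -m jog '[[0.031,-0.039,0,0,0,0,1],[0.031,-0.039,0,0,0,0,1],[0.031,-0.039,0,0,0,0,1],[0.031,-0.039,0,0,0,0,1],[0.031,-0.039,0,0,0,0,1]]'
python3 -m jog '[[0.031,-0.039,0,0,0,0,1],[0.031,-0.039,0,0,0,0,1],[0.031,-0.039,0,0,0,0,1],[0.031,-0.039,0,0,0,0,1],[0,0,0,0,0,0,1]]'
python3 - <<'E'
from h import *
f,P=snap("wrist","w4"); 
for c,st in blobs(f,(0,150,100),(6,255,255),200): print(c,st,ray(f,c[0],c[1],.064,P).round(4))
rows([.604,.073,.0475],down(18.27),1,4)
E
```

```text
time_s: 7.55
ee_pos: [0.5366, -0.1128, 0.2946]
tool_rot: [-179.9, 0.1, 18.3]
force: [-0.1, -0.2, -0.6]
grip_width: 0.0854
time_s: 8.18
ee_pos: [0.6059, 0.0756, 0.2943]
tool_rot: [-179.9, 0.1, 18.5]
force: [-0.3, -0.3, -1.0]
grip_width: 0.0856
[252.2 211.3] [220, 178, 65, 67, 3429] [0.6071 0.0779 0.064 ]
[[-0.0004, 0.0001, 0.023, -0.01, 0.04, 0.04, 1], [-0.0004, 0.0001, 0.023, -0.01, 0.04, 0.04, 1], [-0.0004, 0.0001, 0.023, -0.01, 0.04, 0.04, 1], [-0.0004, 0.0001, 0.023, -0.01, 0.04, 0.04, 1]]
```

View pics/w4.png

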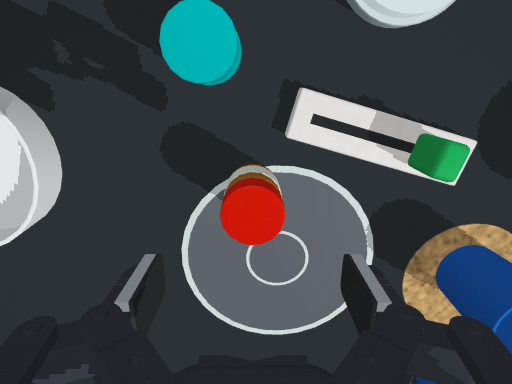

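```bash
python3 -m jog '[[0,0,0.03,0,0,0,1],[0,0,0.03,0,0,0,1],[0,0,0.02,0,0,0,1],[0,0,0.011,0,0,0,1],[0,0,0,0,0,0,1]]'
python3 -m jog '[[0,0,0,0,0,0,-1],[0,0,0,0,0,0,-1],[0,0,0,0,0,0,-1],[0,0,0,0,0,0,-1],[0,0,0,0,0,0,-1]]' 40
python3 -m jog '[[0,0,-0.03,0,0,0,-1],[0,0,-0.045,0,0,0,-1],[0,0,-0.03,0,0,0,-1],[0,0,0,0,0,0,-1]]'
python3 - <<'E'
from h import *
rows([.540,-.345,.1475],down(18.27),-1,9)
E
```

```text
time_s: 8.85
ee_pos: [0.605, 0.0717, 0.2042]
tool_rot: [-180.0, 0.1, 18.2]
force: [0.1, -0.5, 0.5]
grip_width: 0.0855
time_s: 9.48
ee_pos: [0.6064, 0.0726, 0.2064]
tool_rot: [180.0, -0.1, 18.3]
force: [-0.4, 0.4, 6.4]
grip_width: 0.0447
time_s: 9.98
ee_pos: [0.6069, 0.0726, 0.3128]
tool_rot: [179.9, -0.3, 18.3]
force: [1.0, 0.4, -1.6]
grip_width: 0.045
[[-0.0216, 0.0417, 0.0011, 0.01, -0.03, 0.0, -1], [-0.0216, 0.0417, 0.0011, 0.01, -0.03, 0.0, -1], [-0.0216, 0.0417, 0.0011, 0.01, -0.03, 0.0, -1], [-0.0216, 0.0417, 0.0011, 0.01, -0.03, 0.0, -1], [-0.0216, 0.0417, 0.0011, 0.01, -0.03, 0.0, -1]]
[[-0.0216, 0.0417, 0.0011, 0.01, -0.03, 0.0, -1], [-0.0216, 0.0417, 0.0011, 0.01, -0.03, 0.0, -1], [-0.0216, 0.0417, 0.0011, 0.01, -0.03, 0.0, -1], [-0.0216, 0.0417, 0.0011, 0.01, -0.03, 0.0, -1]]
```

```bash
python3 -m jog '[[-0.02,0.04,-0.015,0,0,0,-1],[-0.022,0.042,-0.01,0,0,0,-1],[-0.022,0.042,0,0,0,0,-1],[-0.022,0.042,0,0,0,0,-1],[-0.022,0.042,0,0,0,0,-1]]'
python3 -m jog '[[-0.022,0.042,0,0,0,0,-1],[-0.022,0.042,0,0,0,0,-1],[-0.022,0.042,0,0,0,0,-1],[-0.022,0.042,0,0,0,0,-1],[0,0,0,0,0,0,-1]]'
python3 - <<'E'
from h import *
rows([.540,-.345,.052],down(18.27),-1,4)
E
```

```text
time_s: 10.6
ee_pos: [0.5674, -0.16, 0.333]
tool_rot: [-179.9, 0.1, 18.3]
force: [0.7, -1.0, -0.3]
grip_width: 0.0451
time_s: 11.22
ee_pos: [0.5362, -0.349, 0.3326]
tool_rot: [-179.9, 0.1, 18.0]
force: [-0.2, 1.3, -1.4]
grip_width: 0.0449
[[0.0013, -0.0006, 0.0314, -0.02, 0.03, -0.07, -1], [0.0013, -0.0006, 0.0314, -0.02, 0.03, -0.07, -1], [0.0012, -0.0006, 0.0314, -0.02, 0.03, -0.07, -1], [0.0012, -0.0006, 0.0314, -0.02, 0.03, -0.07, -1]]
```

```bash
python3 -m jog '[[0.002,-0.001,0.035,0,0,0,-1],[0.002,-0.001,0.04,0,0,0,-1],[0,0,0.03,0,0,0,-1],[0,0,0.017,0,0,0,-1],[0,0,0,0,0,0,-1]]'
python3 -m jog '[[0,0,0.002,0,0,0,-1],[0,0,0,0,0,0,-1],[0,0,0,0,0,0,0.2],[0,0,0,0,0,0,1],[0,0,0,0,0,0,1]]'
python3 -m jog '[[0,0,0,0,0,0,1],[0,0,-0.04,0,0,0,1],[0,0,-0.05,0,0,0,1],[0,0,0,0,0,0,1]]'
python3 - <<'E'
from h import *
f,P=snap("wrist","w5"); snap("top","t5");snap("side","s5")
for c,st in blobs(f,(0,150,100),(6,255,255),200): print(c,st,ray(f,c[0],c[1],.065,P).round(4))
E
```

```text
time_s: 11.85
ee_pos: [0.54, -0.3416, 0.2113]
tool_rot: [-179.8, 0.1, 18.3]
force: [-0.3, -0.4, -0.7]
grip_width: 0.0451
time_s: 12.48
ee_pos: [0.5408, -0.343, 0.2116]
tool_rot: [180.0, -0.0, 18.3]
force: [-0.5, 0.4, 0.7]
grip_width: 0.0842
time_s: 12.98
ee_pos: [0.5423, -0.344, 0.3064]
tool_rot: [179.5, -0.3, 18.3]
force: [0.6, -0.2, 0.2]
grip_width: 0.0857
[248.8 207.5] [219, 176, 60, 64, 3031] [ 0.5435 -0.3415  0.065 ]
[221.9 301.9] [195, 273, 54, 59, 2579] [ 0.4591 -0.3462  0.065 ]
```

View pics/w5.png

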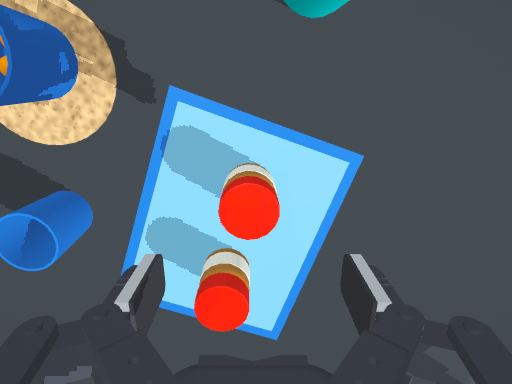

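View pics/s5.png

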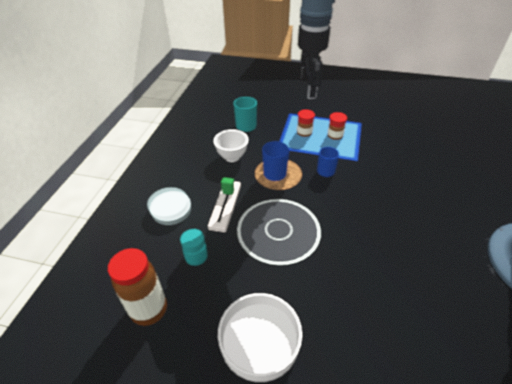

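View pics/t5.png

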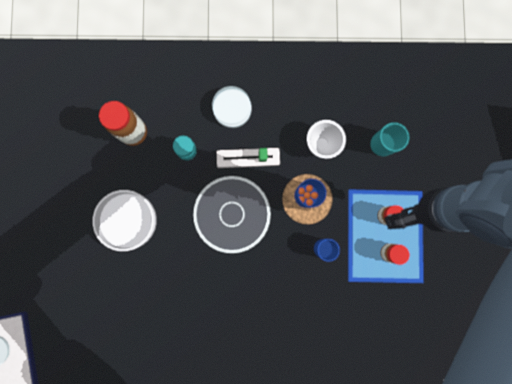

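```bash
python3 - <<'E'
from h import *
f=grab_frame("top"); crop(f,"t6",80,280,170,260,3.8)
print(blobs(f,(0,0,120),(180,70,255),300))
rows([.540,-.20,.28],down(90),1,5)
E
```

```text
[(array([260.2,  20. ]), [0, 0, 512, 43, 20975]), (array([231.5, 106.4]), [212, 86, 40, 42, 1307]), (array([134.7, 132.1]), [116, 113, 30, 30, 305]), (array([325.8, 138.7]), [306, 119, 40, 40, 1230]), (array([247. , 157.7]), [216, 148, 64, 20, 905]), (array([230.8, 218. ]), [193, 176, 78, 78, 932]), (array([123.8, 220.4]), [93, 190, 63, 62, 3077]), (array([ 13.2, 352.4]), [0, 316, 32, 68, 1790])]
[[0.0089, -0.0271, -0.027, -0.03, -0.0, -14.35, 1], [0.0153, -0.0241, -0.027, -0.03, -0.0, -14.35, 1], [0.0208, -0.0195, -0.027, -0.03, -0.0, -14.35, 1], [0.0249, -0.0137, -0.027, -0.03, -0.0, -14.35, 1], [0.0276, -0.0071, -0.0271, -0.03, -0.0, -14.35, 1]]
```

View pics/t6.png

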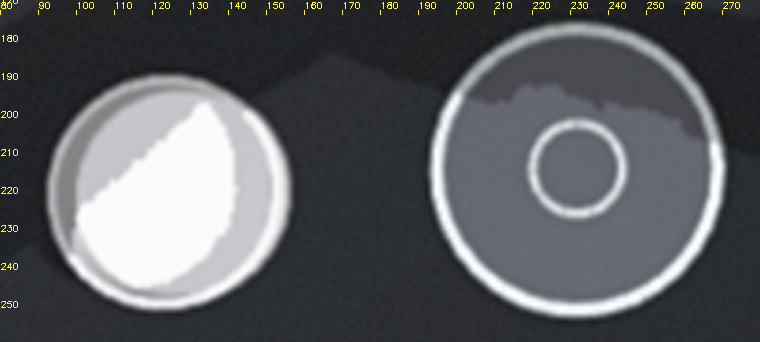

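```bash
python3 - <<'E'
from h import *
f=grab_frame("top"); D=ray(f,124.5,221,.036);
for e in ((93,221),(156,221),(124.5,190),(124.5,252)): print(ray(f,*e,.036).round(4))
Pl=np.array([.5432,.0303,0]); print(D)
u=(Pl-D)[:2]; print(u,np.hypot(*u)); u/=np.hypot(*u); yaw=np.degrees(np.arctan2(-u[1],-u[0])); print("yaw",yaw)
g=D[:2]-u*.105; print("start",g,np.hypot(*g))
a=rows([g[0],.20,.17],down(yaw),1,12)
print(); rows([*g,.17],down(yaw),1,5,start=a)
E
```

```text
[0.5258 0.3469 0.036 ]
[0.5256 0.2027 0.036 ]
[0.5974 0.2767 0.036 ]
[0.455  0.2732 0.036 ]
[0.52573056 0.27491865 0.036     ]
[ 0.01746944 -0.24461865] 0.24524164925549136
yaw 94.08484178021774
start [0.51825104 0.37965192] 0.6424326580875093
[[0.0125, -0.0435, -0.002, -0.02, -0.0, -6.32, 1], [0.0172, -0.0419, -0.0021, -0.02, -0.0, -6.32, 1], [0.0217, -0.0397, -0.0021, -0.02, -0.0, -6.32, 1], [0.0259, -0.0371, -0.0021, -0.02, -0.0, -6.32, 1], [0.0298, -0.034, -0.0021, -0.02, -0.0, -6.32, 1]]
[[0.0334, -0.0305, -0.0021, -0.02, -0.0, -6.32, 1], [0.0365, -0.0267, -0.0021, -0.02, -0.0, -6.32, 1], [0.0392, -0.0225, -0.0021, -0.02, -0.0, -6.32, 1], [0.0415, -0.018, -0.0021, -0.02, -0.0, -6.32, 1], [0.0432, -0.0134, -0.0021, -0.02, -0.0, -6.32, 1]]
[[0.0444, -0.0085, -0.0021, -0.02, -0.0, -6.32, 1], [0.0451, -0.0036, -0.0021, -0.02, -0.0, -6.32, 1]]

[[0.0358, 0.0026, -0.0, 0.0, -0.0, -0.0, 1], [0.0358, 0.0026, 0.0, 0.0, -0.0, -0.0, 1], [0.0358, 0.0026, 0.0, 0.0, -0.0, -0.0, 1], [0.0358, 0.0026, 0.0, 0.0, -0.0, -0.0, 1], [0.0358, 0.0026, 0.0, 0.0, -0.0, -0.0, 1]]
```

```bash
python3 -m jog '[[0.0125,-0.0435,-0.002,0,0,-6.3,1],[0.017,-0.042,-0.002,0,0,-6.3,1],[0.022,-0.04,-0.002,0,0,-6.3,1],[0.026,-0.037,-0.002,0,0,-6.3,1],[0.03,-0.034,-0.002,0,0,-6.3,1]]'
python3 -m jog '[[0.0335,-0.0305,-0.002,0,0,-6.3,1],[0.0365,-0.027,-0.002,0,0,-6.3,1],[0.039,-0.0225,-0.002,0,0,-6.3,1],[0.0415,-0.018,-0.002,0,0,-6.3,1],[0.043,-0.0135,-0.002,0,0,-6.3,1]]'
python3 -m jog '[[0.0445,-0.0085,-0.002,0,0,-6.3,1],[0.045,-0.0035,-0.002,0,0,-6.5,1],[0.036,0.0025,0,0,0,0,1],[0.036,0.0025,0,0,0,0,1],[0.036,0.0025,0,0,0,0,1]]'
python3 -m jog '[[0.036,0.0025,0,0,0,0,1],[0.036,0.0025,0,0,0,0,1],[0,0,0,0,0,0,1]]'
python3 - <<'E'
from h import *
print(ctrl.get_state()["joints"].round(1))
f,P=snap("wrist","w6"); snap("top","t7")
rows([.518,.380,.0325],down(94.08),1,5)
E
```

```text
time_s: 13.85
ee_pos: [0.5312, -0.1146, 0.3098]
tool_rot: [-179.9, 0.1, 50.0]
force: [0.6, -0.2, 0.5]
grip_width: 0.0853
time_s: 14.48
ee_pos: [0.5222, 0.111, 0.3199]
tool_rot: [-179.9, 0.0, 81.5]
force: [1.1, -0.2, 0.2]
grip_width: 0.0852
time_s: 15.1
ee_pos: [0.5189, 0.3093, 0.3235]
tool_rot: [-179.8, 0.1, 94.1]
force: [-0.0, -0.2, 0.1]
grip_width: 0.0855
time_s: 15.48
ee_pos: [0.5187, 0.3824, 0.3232]
tool_rot: [-179.9, 0.0, 94.3]
force: [-1.1, -1.8, 0.6]
grip_width: 0.0859
[ 30.8  31.6   8.3  66.8   0.  116.5]
[[0.0, -0.0001, 0.0272, -0.03, 0.02, 0.0, 1], [0.0, -0.0002, 0.0272, -0.03, 0.02, 0.0, 1], [0.0, -0.0002, 0.0272, -0.03, 0.02, 0.0, 1], [-0.0, -0.0002, 0.0272, -0.03, 0.02, 0.0, 1], [-0.0, -0.0002, 0.0272, -0.03, 0.02, 0.0, 1]]
```

View pics/t7.png

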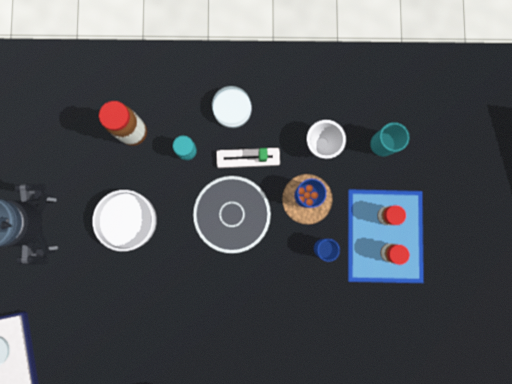

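```bash
python3 -m jog '[[0,0,0.03,0,0,0,1],[0,0,0.035,0,0,0,1],[0,0,0.035,0,0,0,1],[0,0,0.038,0,0,0,1],[0,0,0,0,0,0,1]]'
python3 - <<'E'
from h import *
f,P=snap("side","s8"); crop(f,"s8c",170,370,280,384,3.8)
E
```

```text
time_s: 16.2
ee_pos: [0.5175, 0.3779, 0.1836]
tool_rot: [-179.6, 0.2, 94.0]
force: [-1.0, -0.3, 1.0]
grip_width: 0.085
```

View pics/s8c.png

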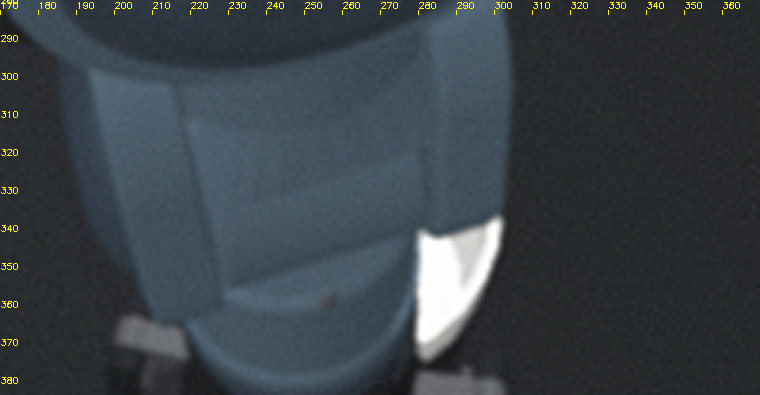

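```bash
python3 -m jog '[[-0.01,0,0.005,0,0,0,1],[-0.012,0,0,0,0,0,1],[-0.012,0,0,0,0,0,1],[-0.015,0,0,0,0,0,1],[-0.018,0,0,0,0,0,1]]'
python3 -m jog '[[-0.02,0,0,0,0,0,1],[-0.02,0,0,0,0,0,1],[-0.02,0,0,0,0,0,1],[-0.02,0,0,0,0,0,1],[-0.02,0,0,0,0,0,1]]'
python3 -m jog '[[-0.02,0,0,0,0,0,1],[-0.02,0,0,0,0,0,1],[-0.02,0,0,0,0,0,1],[-0.015,0,0,0,0,0,1],[-0.008,0,0,0,0,0,1]]'
python3 - <<'E'
from h import *
f,P=snap("top","t9"); crop(f,"t9c",80,280,165,265,3.8); print(blobs(f,(0,0,120),(180,70,255),300)); snap("wrist","w9")
E
```

```text
time_s: 16.88
ee_pos: [0.5247, 0.3131, 0.183]
tool_rot: [179.9, -0.1, 94.1]
force: [0.8, 3.7, 1.5]
grip_width: 0.0853
time_s: 17.5
ee_pos: [0.5313, 0.2125, 0.1822]
tool_rot: [-180.0, -0.0, 94.1]
force: [0.1, 4.5, 3.3]
grip_width: 0.0856
time_s: 18.12
ee_pos: [0.537, 0.1299, 0.1819]
tool_rot: [-180.0, 0.0, 94.0]
force: [-0.3, 3.6, 2.9]
grip_width: 0.0853
[(array([260.2,  20. ]), [0, 0, 512, 43, 20975]), (array([231.5, 106.4]), [212, 86, 40, 42, 1308]), (array([134.8, 132.6]), [116, 113, 30, 31, 335]), (array([325.8, 138.8]), [306, 119, 40, 40, 1228]), (array([246.4, 157.8]), [216, 148, 64, 20, 931]), (array([119.4, 211.6]), [87, 176, 67, 78, 1773]), (array([224.6, 214.2]), [191, 176, 80, 78, 3461]), (array([162.3, 224.8]), [154, 203, 19, 45, 432]), (array([107.6, 346. ]), [90, 296, 39, 88, 1112]), (array([ 13.4, 352. ]), [0, 315, 32, 69, 1830]), (array([164.9, 357.9]), [157, 330, 20, 54, 343])]
```

View pics/t9c.png

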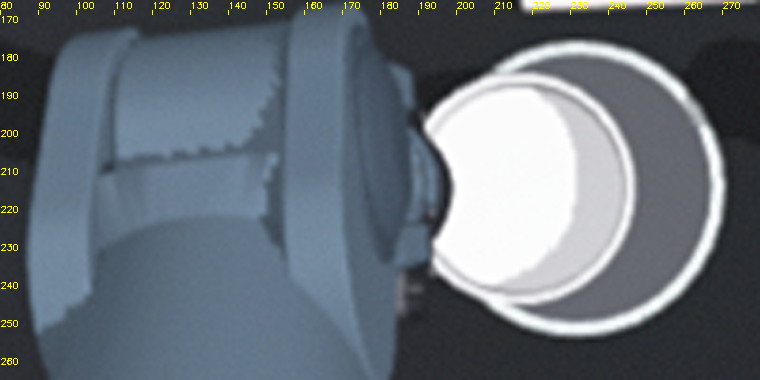

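View pics/w9.png

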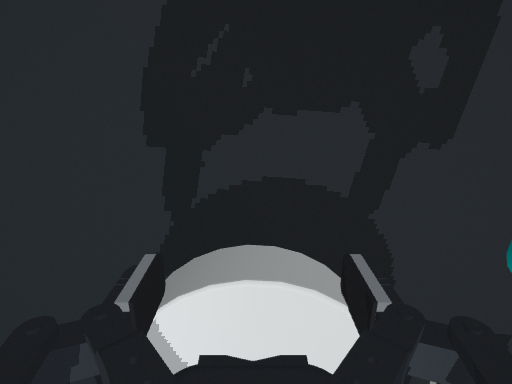

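```bash
python3 - <<'E'
from h import *
f=grab_frame("top"); D=ray(f,214.7,214.2,.036); d=np.array([.5432,.0303])-D[:2]; P,R=pose(); print(P,D, d, R.T@[*d,0])
E
```

```text
[0.53683885 0.1302825  0.18162952] [0.54118775 0.06771738 0.036     ] [ 0.00201225 -0.03741738] [-3.74663719e-02 -6.12398652e-04  7.12108892e-05]
```

```bash
python3 -m jog '[[-0.01,0,0,0,0,0,1],[-0.01,0,0,0,0,0,1],[-0.008,0,0,0,0,0,1],[-0.006,0,0,0,0,0,1],[-0.003,0,0,0,0,0,1]]'
python3 -m jog '[[0,0,0,0,0,0,1],[0.015,0,0,0,0,0,1],[0.03,0,0,0,0,0,1],[0,0,-0.05,0,0,0,1],[0,0,-0.05,0,0,0,1]]'
python3 -m jog '[[0.04,0,-0.04,0,0,0,1],[0.04,0,0,0,0,0,1],[0,0,0,0,0,0,1]]'
python3 - <<'E'
from h import *
f,P=snap("top","t10"); crop(f,"t10c",170,370,140,260,3.8)
E
```

```text
time_s: 18.9
ee_pos: [0.5398, 0.0937, 0.1821]
tool_rot: [-180.0, 0.0, 94.0]
force: [-0.4, 1.8, -1.4]
grip_width: 0.0853
time_s: 19.52
ee_pos: [0.536, 0.1405, 0.2829]
tool_rot: [-179.9, 0.0, 94.2]
force: [1.1, 0.5, 0.0]
grip_width: 0.0852
time_s: 19.9
ee_pos: [0.5305, 0.2221, 0.3231]
tool_rot: [179.9, -0.0, 94.3]
force: [-0.7, -0.4, 0.1]
grip_width: 0.0854
```

View pics/t10c.png

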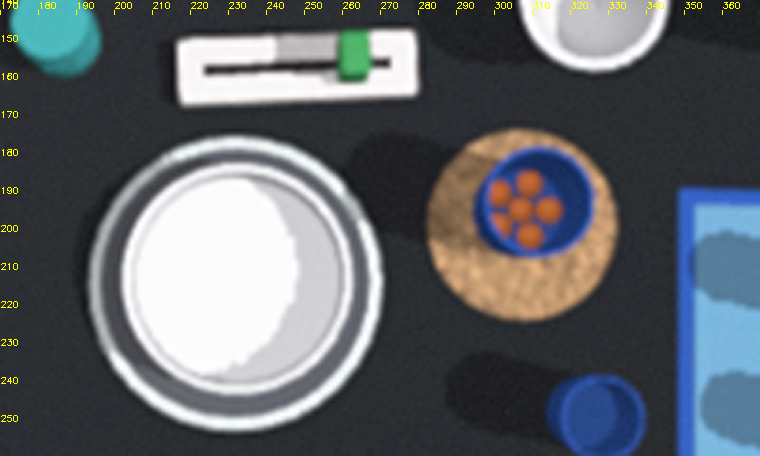

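View pics/t10.png

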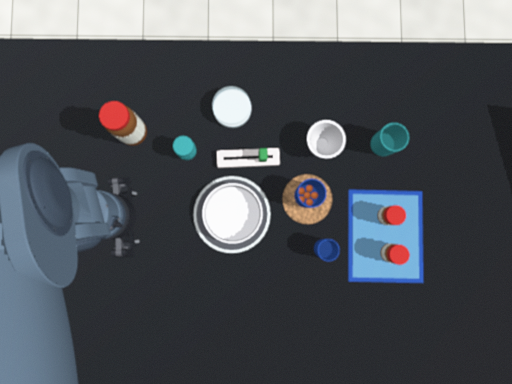

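```bash
python3 - <<'E'
from h import *
f=grab_frame("top"); print(ray(f,232,213.3,.036), ray(f,310.8,193.2,.081))
R=down(80)*Rn.from_rotvec([0,55,0],degrees=True); print(R.as_matrix().round(3), R.as_euler("xyz",degrees=True))
a=rows([.565,-.20,.26],down(80),1,10)
g=np.array([.585,-.151,.05]); pre=g-R.apply([0,0,.11]); print(pre)
rows(pre+[0,0,.06],R,1,8,start=a)
E
```

```text
[0.54323699 0.02768955 0.036     ] [ 0.58623509 -0.14861439  0.081     ]
[[ 0.1    0.985  0.142]
 [ 0.565 -0.174  0.807]
 [ 0.819  0.    -0.574]] [180. -55.  80.]
[[-0.0421, 0.0004, -0.0093, -0.0, 0.0, 1.42, 1], [-0.0421, 0.0014, -0.0093, -0.0, 0.0, 1.42, 1], [-0.042, 0.0025, -0.0093, -0.0, 0.0, 1.42, 1], [-0.042, 0.0035, -0.0093, -0.0, 0.0, 1.42, 1], [-0.0419, 0.0045, -0.0093, -0.0, 0.0, 1.42, 1]]
[[-0.0417, 0.0056, -0.0093, -0.0, 0.0, 1.42, 1], [-0.0416, 0.0066, -0.0093, -0.0, 0.0, 1.42, 1], [-0.0414, 0.0076, -0.0093, -0.0, 0.0, 1.42, 1], [-0.0412, 0.0087, -0.0093, -0.0, 0.0, 1.42, 1], [-0.041, 0.0097, -0.0093, -0.0, 0.0, 1.42, 1]]
[ 0.56935313 -0.2397378   0.11309341]
[[-0.0234, 0.0014, 0.012, -0.0, 6.88, 0.0, 1], [-0.0246, 0.0014, 0.0113, 0.0, 6.87, -0.0, 1], [-0.0258, 0.0014, 0.0105, -0.0, 6.88, 0.0, 1], [-0.0269, 0.0014, 0.0096, 0.0, 6.87, 0.0, 1], [-0.0278, 0.0014, 0.0085, 0.0, 6.87, 0.0, 1]]
[[-0.0286, 0.0014, 0.0074, -0.0, 6.88, -0.0, 1], [-0.0293, 0.0014, 0.0061, 0.0, 6.87, 0.0, 1], [-0.0298, 0.0014, 0.0048, 0.0, 6.87, 0.0, 1]]
```

```bash
python3 -m jog '[[-0.042,0.0005,-0.009,0,0,1.4,1],[-0.042,0.0015,-0.009,0,0,1.4,1],[-0.042,0.0025,-0.009,0,0,1.4,1],[-0.042,0.0035,-0.009,0,0,1.4,1],[-0.042,0.0045,-0.009,0,0,1.4,1]]'
python3 -m jog '[[-0.042,0.0055,-0.009,0,0,1.4,1],[-0.042,0.0065,-0.009,0,0,1.4,1],[-0.0415,0.0075,-0.009,0,0,1.4,1],[-0.041,0.0085,-0.009,0,0,1.4,1],[-0.041,0.0095,-0.009,0,0,1.4,1]]'
python3 -m jog '[[-0.0235,0.0015,0.012,0,6.9,0,1],[-0.0245,0.0015,0.0115,0,6.9,0,1],[-0.026,0.0015,0.0105,0,6.9,0,1],[-0.027,0.0015,0.0095,0,6.9,0,1],[-0.028,0.0015,0.0085,0,6.9,0,1]]'
python3 -m jog '[[-0.0285,0.0015,0.0075,0,6.9,0,1],[-0.029,0.0015,0.006,0,6.9,0,1],[-0.03,0.0015,0.005,0,6.8,0,1],[0,0,0,0,0,0,1]]'
python3 - <<'E'
from h import *
f,P=snap("wrist","w11"); g=snap("top","t11"); snap("side","s11")
print(ctrl.get_state()["joints"].round(1),P[0]+P[1]@[0,0,.155])
E
```

```text
time_s: 20.62
ee_pos: [0.5476, 0.0069, 0.3669]
tool_rot: [-179.9, 0.0, 86.9]
force: [0.2, 0.2, 1.1]
grip_width: 0.0853
time_s: 21.25
ee_pos: [0.564, -0.2034, 0.4119]
tool_rot: [-179.9, 0.0, 79.9]
force: [0.9, 0.2, 0.2]
grip_width: 0.0853
time_s: 21.88
ee_pos: [0.5519, -0.3144, 0.3298]
tool_rot: [-180.0, -34.7, 80.0]
force: [-0.7, 0.7, 0.4]
grip_width: 0.0851
time_s: 22.38
ee_pos: [0.5462, -0.3677, 0.2523]
tool_rot: [-179.0, -55.4, 79.1]
force: [1.0, 1.2, 0.8]
grip_width: 0.0849
[-47.1  57.2  33.7 107.3  40.8  37. ] [ 0.56773978 -0.2419837   0.16424091]
```

View pics/w11.png

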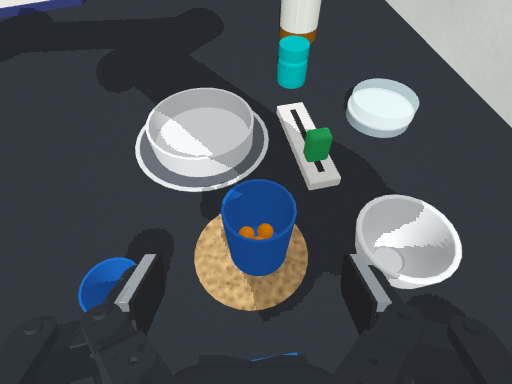

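View pics/s11.png

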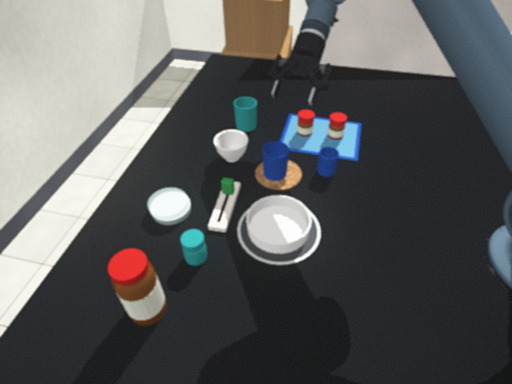

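```bash
python3 - <<'E'
from h import *
f=grab_frame("wrist"); P=pose(); print(ray(f,258.8,207.5,.081,P), P[0])
R=down(65)*Rn.from_rotvec([0,55,0],degrees=True)
g=np.array([.5865,-.149,.05]); pre=g-R.apply([0,0,.10]); print(pre)
rows(pre+[0,0,.03],R,1,4)
E
```

```text
[ 0.59301406 -0.1446735   0.081     ] [ 0.54841124 -0.36570147  0.26145863]
[ 0.55188114 -0.22324039  0.10735764]
[[-0.005, -0.0137, 0.0081, -3.06, 0.02, 2.21, 1], [-0.0052, -0.0139, 0.0078, -3.06, 0.02, 2.21, 1], [-0.0054, -0.0141, 0.0075, -3.06, 0.02, 2.21, 1], [-0.0057, -0.0142, 0.0072, -3.06, 0.02, 2.21, 1]]
```

```bash
python3 -m jog '[[-0.005,-0.0135,0.008,-3.1,0,2.2,1],[-0.005,-0.014,0.008,-3.1,0,2.2,1],[-0.0055,-0.014,0.0075,-3.1,0,2.2,1],[-0.0055,-0.014,0.007,-3,0,2.2,1],[0,0,0,0,0,0,1]]'
python3 -m jog '[[0,0,0,0,0,0,1]]'
python3 - <<'E'
from h import *
f,P=snap("wrist","w12"); crop(f,"w12c",160,360,130,280,3.8)
print(ctrl.get_state()["joints"].round(1),P[0]+P[1]@[0,0,.155])
E
```

```text
time_s: 23.2
ee_pos: [0.4976, -0.3372, 0.2269]
tool_rot: [-180.0, -55.0, 65.0]
force: [0.1, 0.6, 0.5]
grip_width: 0.0853
time_s: 23.32
ee_pos: [0.4989, -0.3386, 0.2265]
tool_rot: [179.9, -55.0, 65.1]
force: [-0.2, 0.1, -0.2]
grip_width: 0.0854
[-50.1  45.6   6.5  82.1  47.9  50.8] [ 0.55247992 -0.22351989  0.1375315 ]
```

View pics/w12c.png

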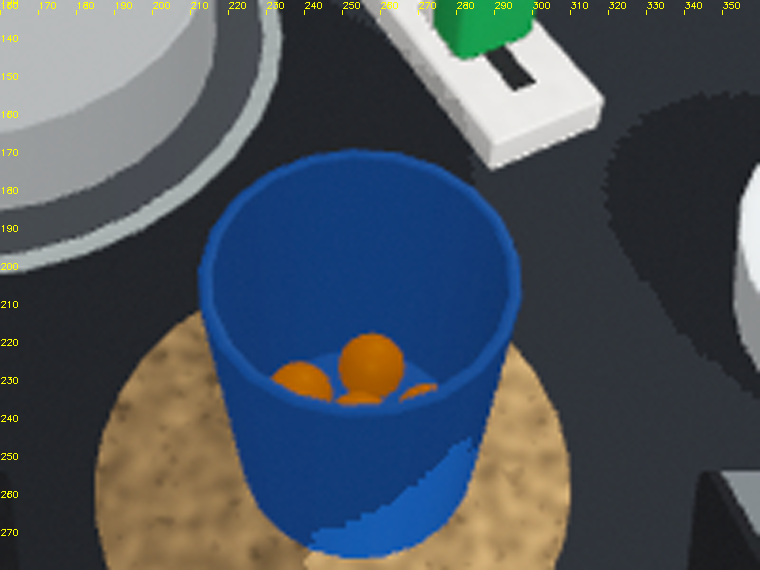

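View pics/w12.png

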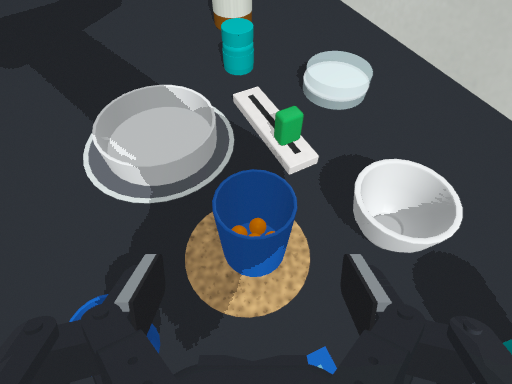

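```bash
python3 - <<'E'
from h import *
f=grab_frame("wrist"); P=pose()
M=f["mount"]
def pw(X):
    c=M[:3,:3].T@(P[1].T@(np.array(X)-P[0])-M[:3,3]); q=f["K"]@c; return q[:2]/q[2]
for c in ((.5865,-.149),(.587,-.1465),(.59,-.146)):
    th=np.linspace(0,6.28,100); q=np.array([pw([c[0]+.033*np.cos(t),c[1]+.033*np.sin(t),.081]) for t in th]); print(c,q.min(0).round(1),q.max(0).round(1))
R=down(65)*Rn.from_rotvec([0,55,0],degrees=True)
rows([.5865,-.1475,.05],R,1,5)
E
```

```text
(0.5865, -0.149) [208.5 166.9] [295.7 238.8]
(0.587, -0.1465) [208.  164.6] [294.6 235.6]
(0.59, -0.146) [211.5 163.1] [297.7 233.5]
[[-0.0046, -0.0003, 0.0236, -0.0, -0.0, -0.0, 1], [-0.0046, -0.0003, 0.0236, -0.0, -0.0, -0.0, 1], [-0.0046, -0.0003, 0.0236, -0.0, -0.0, -0.0, 1], [-0.0046, -0.0003, 0.0236, -0.0, -0.0, -0.0, 1], [-0.0046, -0.0003, 0.0236, -0.0, -0.0, -0.0, 1]]
```

```bash
python3 -m jog '[[-0.0045,0,0.0235,0,0,0,1],[-0.0045,0,0.0235,0,0,0,1],[-0.0045,0,0.0235,0,0,0,1],[-0.0045,0,0.0235,0,0,0,1],[-0.0045,0,0.0235,0,0,0,1]]'
python3 -m jog '[[0,0,0,0,0,0,1]]'
python3 - <<'E'
from h import *
f,P=snap("wrist","w13"); snap("side","s13")
print(ctrl.get_state()["joints"].round(1),P[0]+P[1]@[0,0,.155])
E
```

```text
time_s: 24.05
ee_pos: [0.5343, -0.2629, 0.1381]
tool_rot: [-179.8, -55.0, 64.8]
force: [0.9, 0.1, 0.1]
grip_width: 0.0856
time_s: 24.18
ee_pos: [0.5336, -0.2617, 0.1375]
tool_rot: [-179.5, -55.1, 64.7]
force: [-0.2, 0.3, 1.0]
grip_width: 0.0854
[-42.9  47.1  -4.3  62.4  51.3  60.6] [ 0.58672265 -0.14627937  0.04881097]
```

View pics/w13.png

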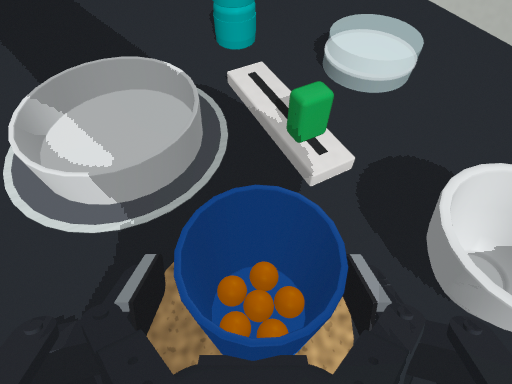

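View pics/s13.png

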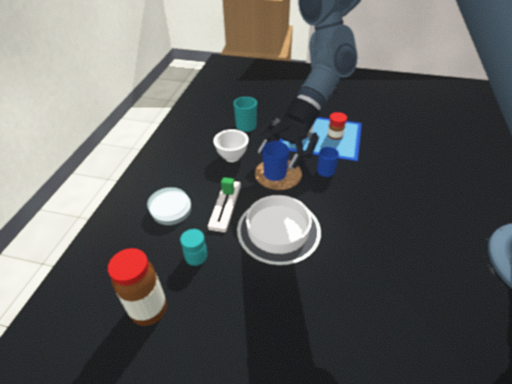

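```bash
python3 -m jog '[[0,0.003,0,0,0,0,1],[0,0,0,0,0,0,0.2],[0,0,0,0,0,0,-1],[0,0,0,0,0,0,-1],[0,0,0,0,0,0,-1]]' 30
python3 -m jog '[[0,0,0,0,0,0,-1],[0,0,0,0,0,0,-1]]' 40
python3 - <<'E'
from h import *
f,P=snap("wrist","w14"); snap("side","s14")
print(ctrl.get_state()["joints"].round(1),P[0]+P[1]@[0,0,.155])
E
```

```text
time_s: 24.9
ee_pos: [0.5362, -0.2647, 0.1392]
tool_rot: [-179.9, -55.1, 64.8]
force: [-0.4, -2.9, 5.7]
grip_width: 0.063
time_s: 25.15
ee_pos: [0.5362, -0.2647, 0.1393]
tool_rot: [-179.9, -55.1, 64.8]
force: [-1.3, -3.0, 5.8]
grip_width: 0.0626
[-42.8  47.3  -3.9  62.5  51.3  60.8] [ 0.59004796 -0.14957904  0.05061289]
```

View pics/w14.png

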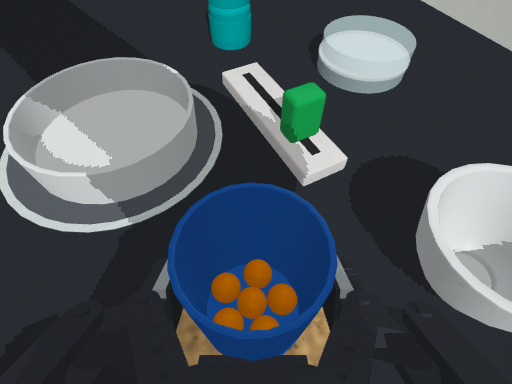

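```bash
python3 - <<'E'
from h import *
P=pose(); R1=Rn.from_matrix(P[1]); g=P[0]+P[1]@[0,0,.155]
a=rows(g+[0,0,.075],R1,-1,3)
R=down(100)*Rn.from_rotvec([0,55,0],degrees=True)
print(); b=rows([.555,-.041,.125],R,-1,6,start=a)
E
```

```text
[[0.0205, -0.0, -0.0143, 0.0, 0.0, 0.0, -1], [0.0205, -0.0, -0.0143, 0.0, 0.0, 0.0, -1], [0.0205, -0.0, -0.0143, 0.0, 0.0, 0.0, -1]]

[[0.0083, -0.0, 0.012, 4.79, -0.02, -3.36, -1], [0.009, 0.0015, 0.013, 4.79, -0.02, -3.36, -1], [0.0096, 0.0031, 0.0139, 4.79, -0.02, -3.36, -1], [0.0102, 0.0048, 0.0147, 4.79, -0.02, -3.36, -1], [0.0106, 0.0066, 0.0153, 4.79, -0.02, -3.36, -1]]
[[0.0109, 0.0084, 0.0157, 4.79, -0.02, -3.36, -1]]
```

```bash
python3 -m jog '[[0.015,0,-0.0105,0,0,0,-1],[0.0205,0,-0.0145,0,0,0,-1],[0.0205,0,-0.0145,0,0,0,-1],[0.0055,0,-0.0035,0,0,0,-1],[0,0,0,0,0,0,-1]]'
python3 -m jog '[[0.0085,0,0.012,4.8,0,-3.4,-1],[0.009,0.0015,0.013,4.8,0,-3.4,-1],[0.0095,0.003,0.014,4.8,0,-3.4,-1],[0.01,0.005,0.0145,4.8,0,-3.4,-1],[0.0105,0.0065,0.0155,4.8,0,-3.4,-1]]'
python3 -m jog '[[0.011,0.0085,0.0155,4.8,0,-3.4,-1],[0,0,0,0,0,0,-1],[0,0,0,0,0,0,-1]]'
python3 - <<'E'
from h import *
P=pose()
print(ctrl.get_state()["joints"].round(1),P[0]+P[1]@[0,0,.155],P[1].round(3))
f=snap("top","t15");snap("side","s15")
R=down(100)*Rn.from_rotvec([0,5,0],degrees=True)
rows([.555,-.041,.11],R,-1,10)
E
```

```text
time_s: 25.88
ee_pos: [0.536, -0.2641, 0.2136]
tool_rot: [-179.7, -55.0, 64.8]
force: [-0.4, -0.0, -1.4]
grip_width: 0.0629
time_s: 26.5
ee_pos: [0.5698, -0.1848, 0.2114]
tool_rot: [-179.9, -55.2, 94.5]
force: [-0.8, 0.9, -2.7]
grip_width: 0.0626
time_s: 26.88
ee_pos: [0.5767, -0.1662, 0.2123]
tool_rot: [179.9, -55.1, 100.2]
force: [0.1, -0.6, -1.4]
grip_width: 0.063
[-30.4  52.8  16.5  96.7  38.5  33.7] [ 0.55437834 -0.04106548  0.12361551] [[-0.101  0.984 -0.144]
 [ 0.563  0.176  0.807]
 [ 0.82   0.001 -0.572]]
[[0.0124, 0.0001, 0.0014, 0.0, -5.01, 0.01, -1], [0.0125, 0.0001, 0.0015, 0.0, -5.01, 0.01, -1], [0.0126, 0.0001, 0.0016, 0.0, -5.01, 0.01, -1], [0.0127, 0.0001, 0.0017, 0.0, -5.01, 0.01, -1], [0.0128, 0.0001, 0.0018, 0.0, -5.01, 0.01, -1]]
[[0.0129, 0.0001, 0.0018, 0.0, -5.01, 0.01, -1], [0.013, 0.0001, 0.0019, 0.0, -5.01, 0.01, -1], [0.0131, 0.0001, 0.0019, 0.0, -5.01, 0.01, -1], [0.0132, 0.0001, 0.002, 0.0, -5.01, 0.01, -1], [0.0133, 0.0001, 0.002, 0.0, -5.01, 0.01, -1]]
```

View pics/t15.png

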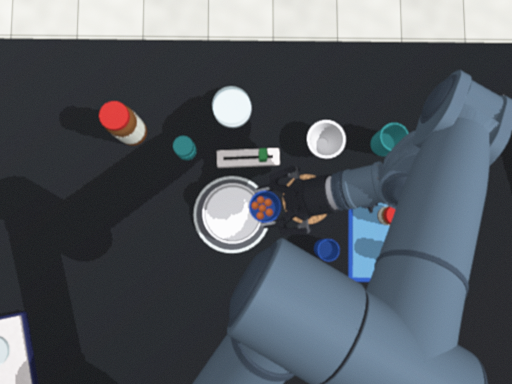

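View pics/s15.png

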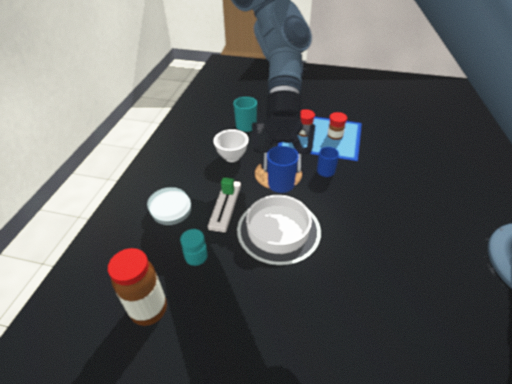

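```bash
python3 -m jog '[[0.0125,0,0.0015,0,-5,0,-1],[0.0125,0,0.0015,0,-5,0,-1],[0.0125,0,0.0015,0,-5,0,-1],[0.0125,0,0.0015,0,-5,0,-1],[0.013,0,0.002,0,-5,0,-1]]'
python3 -m jog '[[0.013,0,0.002,0,-5,0,-1],[0.013,0,0.002,0,-5,0,-1],[0.013,0,0.002,0,-5,0,-1],[0.013,0,0.002,0,-5,0,-1],[0.013,0,0.002,0,-5,0,-1]]'
python3 - <<'E'
from h import *
P=pose()
print(ctrl.get_state()["joints"].round(1),P[0]+P[1]@[0,0,.155],P[1].round(3))
snap("top","t16");snap("side","s16")
R=down(100)*Rn.from_rotvec([0,-55,0],degrees=True)
rows([.555,-.041,.105],R,-1,15)
E
```

```text
time_s: 27.6
ee_pos: [0.5675, -0.1176, 0.2523]
tool_rot: [179.9, -29.9, 100.1]
force: [0.9, 0.0, -1.2]
grip_width: 0.063
time_s: 28.22
ee_pos: [0.5559, -0.0543, 0.2649]
tool_rot: [179.9, -5.0, 100.1]
force: [-0.3, 0.6, -1.5]
grip_width: 0.0627
[-13.2  25.1 -11.5  55.2   4.6  66.6] [ 0.55383051 -0.04096727  0.11049754] [[-0.175  0.985 -0.013]
 [ 0.981  0.175  0.086]
 [ 0.087  0.002 -0.996]]
[[0.0107, 0.0001, 0.0007, 0.02, -4.01, 0.01, -1], [0.0107, 0.0001, 0.0008, 0.02, -4.01, 0.01, -1], [0.0107, 0.0001, 0.0008, 0.02, -4.01, 0.01, -1], [0.0108, 0.0001, 0.0008, 0.02, -4.01, 0.01, -1], [0.0108, 0.0001, 0.0008, 0.02, -4.01, 0.01, -1]]
[[0.0108, 0.0001, 0.0008, 0.02, -4.01, 0.01, -1], [0.0108, 0.0001, 0.0008, 0.02, -4.01, 0.01, -1], [0.0109, 0.0001, 0.0008, 0.02, -4.01, 0.01, -1], [0.0109, 0.0001, 0.0008, 0.02, -4.01, 0.01, -1], [0.0109, 0.0001, 0.0008, 0.02, -4.01, 0.01, -1]]
[[0.0109, 0.0001, 0.0008, 0.02, -4.01, 0.01, -1], [0.011, 0.0001, 0.0008, 0.02, -4.01, 0.01, -1], [0.011, 0.0001, 0.0007, 0.02, -4.01, 0.01, -1], [0.011, 0.0001, 0.0007, 0.02, -4.01, 0.01, -1], [0.011, 0.0001, 0.0007, 0.02, -4.01, 0.01, -1]]
```

View pics/s16.png

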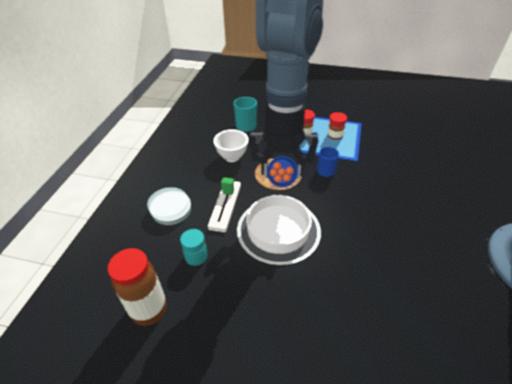

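View pics/t16.png

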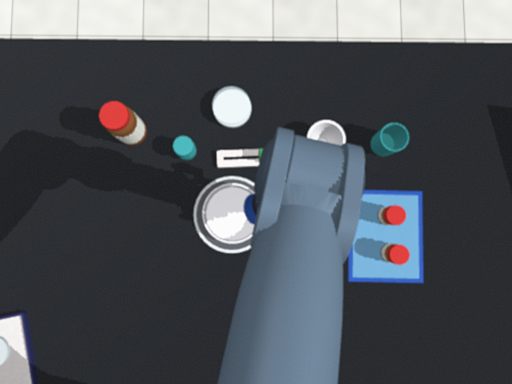

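```bash
python3 -m jog '[[0.0107,0,0.001,0,-4,0,-1],[0.0107,0,0.001,0,-4,0,-1],[0.0107,0,0.001,0,-4,0,-1],[0.008,0,0.001,0,-3,0,-1],[0.008,0,0.001,0,-3,0,-1]]'
python3 -m jog '[[0.0055,0,0.0005,0,-2,0,-1],[0.0055,0,0.0005,0,-2,0,-1],[0.0055,0,0.0005,0,-2,0,-1],[0.0055,0,0.0005,0,-2,0,-1],[0.0055,0,0.0005,0,-2,0,-1]]'
python3 - <<'E'
from h import *
P=pose()
print(ctrl.get_state()["joints"].round(1),P[0]+P[1]@[0,0,.155])
snap("top","t17");f,_=snap("side","s17"); crop(f,"s17c",200,360,120,280,3.5)
E
```

```text
time_s: 28.95
ee_pos: [0.5479, -0.0078, 0.2576]
tool_rot: [180.0, 12.8, 100.1]
force: [0.1, 0.1, -1.2]
grip_width: 0.063
time_s: 29.58
ee_pos: [0.5437, 0.0185, 0.2473]
tool_rot: [179.9, 23.0, 100.2]
force: [0.5, 0.4, -1.0]
grip_width: 0.0626
[  0.9  22.9 -19.8  43.2 -22.7  79.8] [ 0.55464463 -0.04109713  0.1046705 ]
```

View pics/s17c.png

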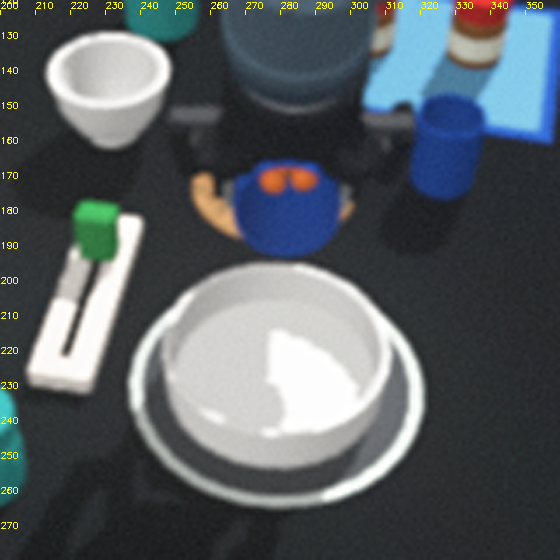

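View pics/t17.png

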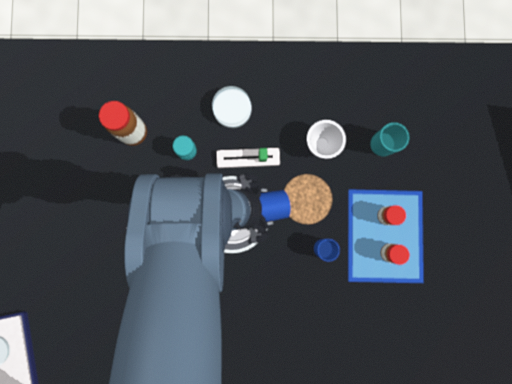

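```bash
python3 - <<'E'
from h import *
f=grab_frame("side")
for X in ((.552,-.006,.072),(.543,-.042,.036),(.543,.028,.036),(.543,-.075,.08)): print(X,proj(f,X).round(1))
P,R=pose(); r55=Rn.from_rotvec([0,-55,0],degrees=True).as_matrix()
g=P+R@[0,0,.155]; ax=-(R@r55.T)@np.array([0,0,1])
R0=down(100)*Rn.from_rotvec([0,55,0],degrees=True); ax=R@(R0.inv().apply([0,0,1])); print("cup axis",ax, "mouth",g+.03*ax, "tilt",np.degrees(np.arccos(ax[2])))
E
```

```text
(0.552, -0.006, 0.072) [278.9 194.3]
(0.543, -0.042, 0.036) [285.2 195. ]
(0.543, 0.028, 0.036) [279.4 217.6]
(0.543, -0.075, 0.08) [288.7 171.3]
cup axis [-0.17474431  0.96202267  0.20970649] mouth [ 0.54913426 -0.01179668  0.11066318] tilt 77.8948478040372
```

```bash
python3 -m jog '[[0.0073,0,-0.0005,0,-2,0,-1],[0.0073,0,-0.0005,0,-2,0,-1],[0.0073,0,-0.0005,0,-2,0,-1],[0.0073,0,-0.0005,0,-2,0,-1],[0.0073,0,-0.0005,0,-2,0,-1]]'
python3 -m jog '[[0.0055,0,0,0,-2,0,-1],[0.0055,0,0,0,-2,0,-1],[0.0055,0,0,0,-2,0,-1],[0,0,0,0,0,0,-1],[0,0,0,0,0,0,-1]]'
python3 - <<'E'
from h import *
P=pose()
print(ctrl.get_state()["joints"].round(1),P[0]+P[1]@[0,0,.155])
f,_=snap("side","s18"); crop(f,"s18c",200,360,120,280,3.5)
E
```

```text
time_s: 30.35
ee_pos: [0.5377, 0.0519, 0.233]
tool_rot: [179.9, 33.0, 100.2]
force: [-0.7, -0.1, -2.2]
grip_width: 0.0628
time_s: 30.98
ee_pos: [0.5354, 0.0645, 0.2238]
tool_rot: [179.9, 38.9, 100.2]
force: [-0.0, 0.6, -1.0]
grip_width: 0.0629
[  9.3  26.7 -21.1  41.3 -38.9  88.8] [ 0.55289962 -0.03120498  0.10318225]
```

View pics/s18c.png

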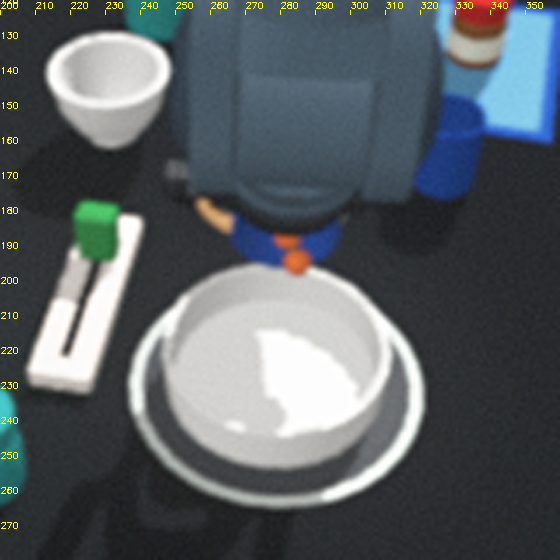

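```bash
python3 -m jog '[[0.0055,0,0,0,-2,0,-1],[0.0055,0,0,0,-2,0,-1],[0,0,0,0,0,0,-1],[0,0,0,0,0,0,-1],[0,0,0,0,0,0,-1]]'
python3 -m jog '[[0.0055,0,0,0,-2,0,-1],[0.0055,0,0,0,-2,0,-1],[0,0,0,0,0,0,-1],[0,0,0,0,0,0,-1],[0,0,0,0,0,0,-1]]'
python3 -m jog '[[0.0055,0,0,0,-2,0,-1],[0.0055,0,0,0,-2,0,-1],[0,0,0,0,0,0,-1],[0,0,0,0,0,0,-1],[0,0,0,0,0,0,-1]]'
python3 - <<'E'
from h import *
P=pose()
print(ctrl.get_state()["joints"].round(1),P[0]+P[1]@[0,0,.155])
f,_=snap("side","s19"); crop(f,"s19c",200,360,120,280,3.5); print(blobs(f,(8,150,120),(18,255,255),5))
E
```

```text
time_s: 31.65
ee_pos: [0.534, 0.0728, 0.2169]
tool_rot: [179.9, 42.9, 100.1]
force: [-0.1, 0.1, -1.2]
grip_width: 0.0627
time_s: 32.28
ee_pos: [0.5326, 0.0806, 0.2092]
tool_rot: [179.9, 46.9, 100.1]
force: [0.2, -0.7, -1.1]
grip_width: 0.0626
time_s: 32.9
ee_pos: [0.5313, 0.0879, 0.2011]
tool_rot: [179.8, 50.9, 100.1]
force: [0.9, 1.0, -1.2]
grip_width: 0.0628
[ 14.   31.7 -20.4  42.4 -50.8  95.9] [ 0.55282407 -0.03044272  0.10330942]
[(array([279.8, 229.5]), [277, 220, 7, 19, 78]), (array([288.9, 230.2]), [287, 228, 5, 6, 21]), (array([149.5, 271.1]), [146, 263, 8, 16, 62])]
```

View pics/s19c.png

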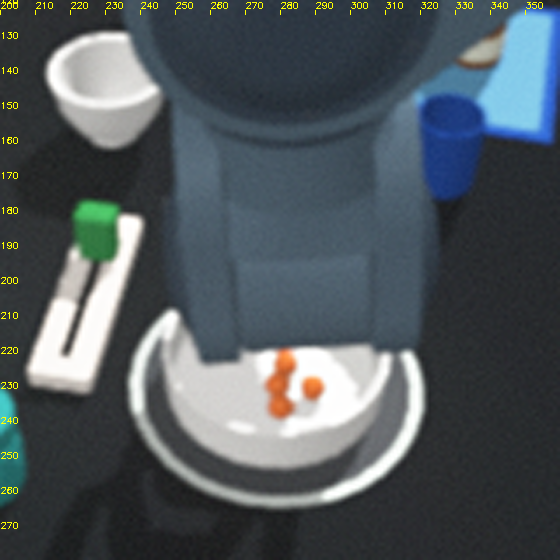

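```bash
python3 -m jog '[[0.0055,0,-0.001,0,-2,0,-1],[0.0055,0,-0.001,0,-2,0,-1],[0.0055,0,-0.001,0,-2,0,-1],[0.0055,0,-0.001,0,-2,0,-1],[0,0,0,0,0,0,-1]]'
python3 -m jog '[[0,0,0,0,0,0,-1],[0,0,0,0,0,0,-1],[0,0,0,0,0,0,-1]]'
python3 - <<'E'
from h import *
P=pose()
print(ctrl.get_state()["joints"].round(1),P[0]+P[1]@[0,0,.155])
f,_=snap("side","s20"); crop(f,"s20c",200,360,120,280,3.5); snap("top","t20"); snap("wrist","w20")
R=down(100)
rows([.553,-.04,.13],R,-1,9)
E
```

```text
time_s: 33.58
ee_pos: [0.5281, 0.1043, 0.1846]
tool_rot: [-179.9, 58.9, 100.3]
force: [0.2, 1.0, -0.7]
grip_width: 0.0627
time_s: 33.95
ee_pos: [0.5284, 0.1037, 0.1858]
tool_rot: [179.8, 58.9, 100.0]
force: [-0.1, -0.1, -0.6]
grip_width: 0.0625
[ 16.8  36.  -18.5  46.2 -58.3 102.6] [ 0.55212563 -0.02684727  0.10574512]
[[-0.0207, -0.0001, 0.0009, 0.02, 6.54, 0.02, -1], [-0.0207, -0.0001, 0.0005, 0.02, 6.54, 0.02, -1], [-0.0206, -0.0001, 0.0002, 0.02, 6.54, 0.02, -1], [-0.0205, -0.0001, -0.0002, 0.02, 6.54, 0.02, -1], [-0.0204, -0.0001, -0.0005, 0.02, 6.54, 0.02, -1]]
[[-0.0202, -0.0001, -0.0008, 0.02, 6.54, 0.02, -1], [-0.0199, -0.0001, -0.0011, 0.02, 6.54, 0.02, -1], [-0.0197, -0.0001, -0.0013, 0.02, 6.54, 0.02, -1], [-0.0194, -0.0001, -0.0015, 0.02, 6.54, 0.02, -1]]
```

View pics/s20c.png

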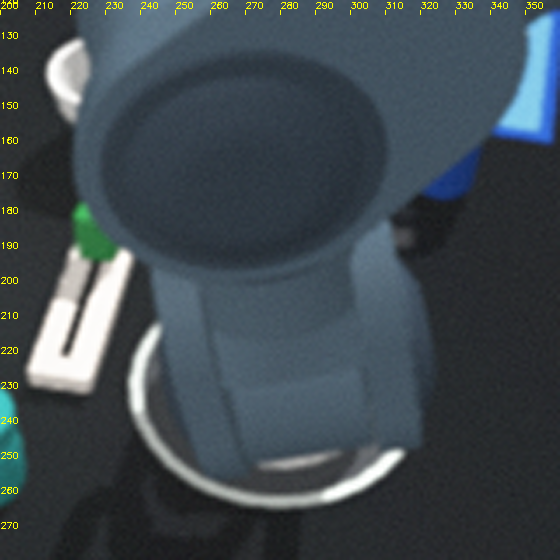

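View pics/w20.png

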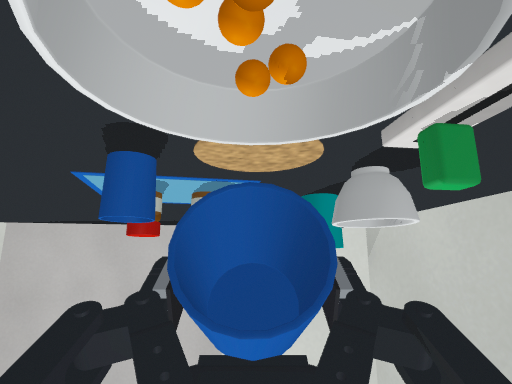

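```bash
python3 -m jog '[[-0.0207,0,0,0,6.5,0,-1],[-0.0207,0,0,0,6.5,0,-1],[-0.0206,0,0,0,6.5,0,-1],[-0.0205,0,0,0,6.5,0,-1],[-0.0204,0,-0.0005,0,6.5,0,-1]]'
python3 -m jog '[[-0.02,0,-0.001,0,6.5,0,-1],[-0.02,0,-0.001,0,6.5,0,-1],[-0.02,0,-0.0015,0,6.5,0,-1],[-0.0195,0,-0.0015,0,6.5,0,-1],[0,0,0,0,0,0,-1]]'
python3 - <<'E'
from h import *
P=pose(); g=P[0]+P[1]@[0,0,.155]
print(ctrl.get_state()["joints"].round(1),g)
f,_=snap("side","s21"); crop(f,"s21c",200,360,120,280,3.5); snap("top","t21")
R=down(64.9)*Rn.from_rotvec([0,55.0,0],degrees=True)
rows([.590,-.1496,.13],R,-1,8)
E
```

```text
time_s: 34.72
ee_pos: [0.5406, 0.0341, 0.2598]
tool_rot: [179.9, 26.2, 100.2]
force: [-0.3, -0.0, -0.6]
grip_width: 0.0629
time_s: 35.35
ee_pos: [0.5542, -0.0403, 0.2867]
tool_rot: [179.9, 0.5, 100.0]
force: [0.3, -0.0, -1.0]
grip_width: 0.0629
[-10.6  22.8 -11.5  55.4  -0.4  69.4] [ 0.55473543 -0.04159878  0.1317018 ]
[[-0.0322, -0.0043, 0.0014, -2.1, 6.71, 4.08, -1], [-0.032, -0.0033, -0.0001, -2.1, 6.71, 4.08, -1], [-0.0315, -0.0022, -0.0016, -2.1, 6.71, 4.08, -1], [-0.0307, -0.0011, -0.003, -2.1, 6.71, 4.08, -1], [-0.0298, -0.0001, -0.0043, -2.1, 6.71, 4.08, -1]]
[[-0.0286, 0.0009, -0.0053, -2.1, 6.71, 4.08, -1], [-0.0272, 0.0019, -0.0062, -2.1, 6.71, 4.08, -1], [-0.0257, 0.0028, -0.0069, -2.1, 6.71, 4.08, -1]]
```

View pics/s21c.png

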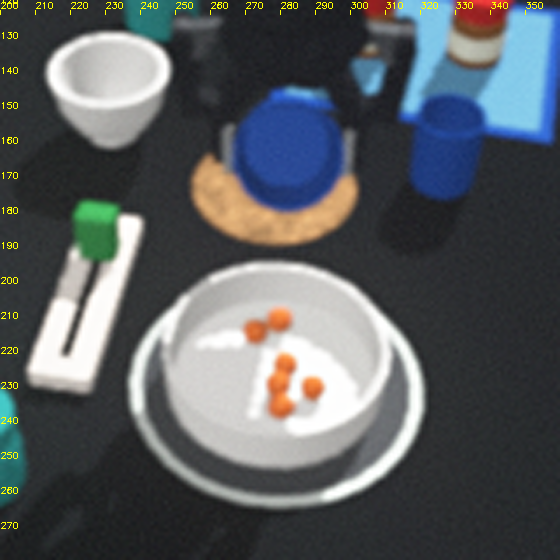

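```bash
python3 -m jog '[[-0.032,-0.0045,0.0015,-2.1,6.7,4.1,-1],[-0.032,-0.0035,0,-2.1,6.7,4.1,-1],[-0.0315,-0.002,-0.0015,-2.1,6.7,4.1,-1],[-0.0305,-0.001,-0.003,-2.1,6.7,4.1,-1],[-0.03,0,-0.0045,-2.1,6.7,4.1,-1]]'
python3 -m jog '[[-0.0285,0.001,-0.0055,-2.1,6.7,4.1,-1],[-0.027,0.002,-0.006,-2.1,6.7,4.1,-1],[-0.0255,0.003,-0.007,-2.1,6.7,4.1,-1],[0,0,0,0,0,0,-1],[0,0,0,0,0,0,-1]]'
python3 - <<'E'
from h import *
P=pose(); g=P[0]+P[1]@[0,0,.155]
print(ctrl.get_state()["joints"].round(1),g,ctrl.get_state()["tool_rot"])
R=Rn.from_euler("xyz",[-179.9,-55.1,64.8],degrees=True)
rows([.587,-.150,.053],R,-1,5)
f,_=snap("side","s22"); crop(f,"s22c",200,360,80,240,3.5)
E
```

```text
time_s: 36.08
ee_pos: [0.5495, -0.1914, 0.2577]
tool_rot: [175.0, -34.4, 80.7]
force: [-0.6, -0.3, -0.9]
grip_width: 0.0629
time_s: 36.7
ee_pos: [0.537, -0.2629, 0.2192]
tool_rot: [-179.9, -54.9, 64.9]
force: [-0.2, 0.6, -0.6]
grip_width: 0.0633
[-42.7  41.6  -1.1  70.6  51.3  61.1] [ 0.59069451 -0.14797036  0.1301733 ] [-179.93105377  -54.9491762    64.8710532 ]
[[-0.0131, -0.0005, 0.0083, -0.01, 0.03, 0.01, -1], [-0.0131, -0.0005, 0.0083, -0.01, 0.03, 0.01, -1], [-0.0131, -0.0005, 0.0083, -0.01, 0.03, 0.01, -1], [-0.0131, -0.0005, 0.0083, -0.01, 0.03, 0.01, -1], [-0.0131, -0.0005, 0.0083, -0.01, 0.03, 0.01, -1]]
```

View pics/s22c.png

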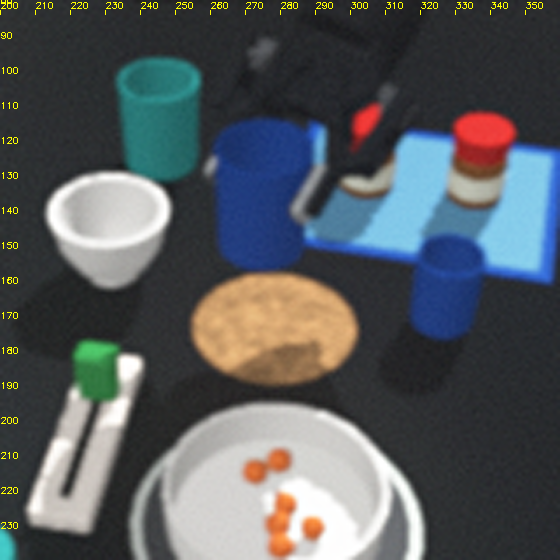

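```bash
python3 -m jog '[[-0.013,-0.0005,0.0085,0,0,0,-1],[-0.013,-0.0005,0.0085,0,0,0,-1],[-0.013,-0.0005,0.0085,0,0,0,-1],[-0.013,-0.0005,0.008,0,0,0,-1],[-0.013,-0.0005,0.008,0,0,0,-1]]'
python3 -m jog '[[0,0,0,0,0,0,-1],[-0.001,0,0.0007,0,0,0,-1],[0,0,0,0,0,0,-1]]'
python3 - <<'E'
from h import *
P=pose(); print(P[0]+P[1]@[0,0,.155])
E
```

```text
time_s: 37.38
ee_pos: [0.5327, -0.2661, 0.1407]
tool_rot: [-179.9, -55.1, 64.6]
force: [0.5, 0.1, -0.6]
grip_width: 0.0628
time_s: 37.75
ee_pos: [0.533, -0.2662, 0.1411]
tool_rot: [-180.0, -55.0, 64.7]
force: [1.2, -0.3, 0.4]
grip_width: 0.0625
[ 0.58707721 -0.15125212  0.05225099]
```

```bash
python3 -m jog '[[-0.001,0,0.0007,0,0,0,-1],[0,0,0,0,0,0,-1],[0,0,0,0,0,0,0.2],[0,0,0,0,0,0,0.6],[0,0,0,0,0,0,1]]'
python3 -m jog '[[0,0,0,0,0,0,1],[0,0,0,0,0,0,1],[0,0,-0.02,0,0,0,1],[0,0,-0.03,0,0,0,1],[0,0,-0.03,0,0,0,1]]'
python3 -m jog '[[0.005,0,-0.03,0,0,0,1],[0.02,0,-0.02,0,0,0,1],[0,0,0,0,0,0,1]]'
python3 - <<'E'
from h import *
P=pose(); g=P[0]+P[1]@[0,0,.155]
print(ctrl.get_state()["joints"].round(1),g)
f,_=snap("side","s23"); crop(f,"s23c",200,360,80,240,3.5); f,_=snap("wrist","w23");
E
```

```text
time_s: 38.38
ee_pos: [0.5329, -0.2661, 0.1397]
tool_rot: [-179.9, -55.1, 64.7]
force: [0.5, -0.9, 1.2]
grip_width: 0.084
time_s: 39.0
ee_pos: [0.5047, -0.3258, 0.1858]
tool_rot: [-179.9, -55.1, 64.7]
force: [-0.9, -0.9, -0.2]
grip_width: 0.0855
time_s: 39.38
ee_pos: [0.4939, -0.3508, 0.2364]
tool_rot: [179.7, -55.0, 64.9]
force: [0.2, -0.3, -0.8]
grip_width: 0.0853
[-51.1  45.6   8.2  84.3  47.5  49.8] [ 0.54839748 -0.23612455  0.14745802]
```

View pics/s23c.png

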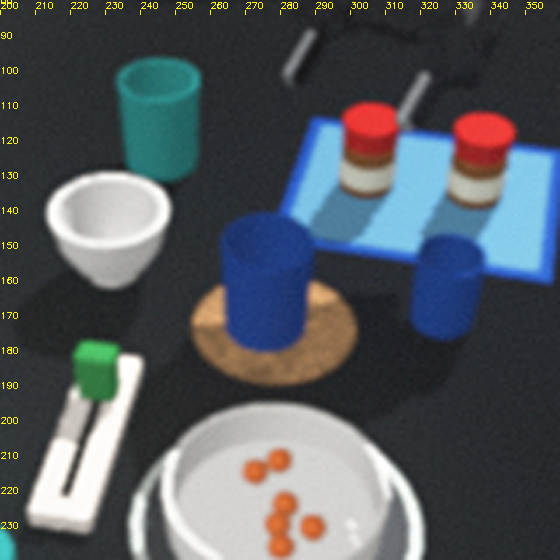

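View pics/w23.png

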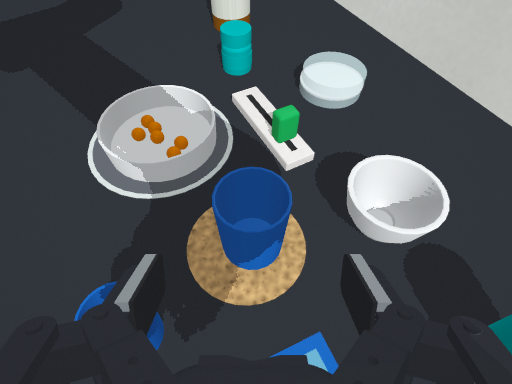

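```bash
python3 - <<'E'
from h import *
a=rows([.58,-.19,.20],down(92),-1,8)
print(); rows([.681,-.088,.14],down(92),-1,4,start=a)
E
```

```text
[[0.0278, 0.0052, 0.0028, 1.63, -6.75, -3.14, -1], [0.0278, 0.0057, 0.0016, 1.63, -6.75, -3.14, -1], [0.0277, 0.0062, 0.0004, 1.63, -6.75, -3.14, -1], [0.0274, 0.0067, -0.0007, 1.63, -6.75, -3.14, -1], [0.027, 0.0071, -0.0019, 1.63, -6.75, -3.14, -1]]
[[0.0263, 0.0075, -0.003, 1.63, -6.75, -3.14, -1], [0.0256, 0.0078, -0.004, 1.63, -6.75, -3.14, -1], [0.0247, 0.008, -0.0049, 1.63, -6.75, -3.14, -1]]

[[0.0246, 0.0261, 0.015, -0.0, 0.0, 0.0, -1], [0.0246, 0.0261, 0.015, -0.0, 0.0, 0.0, -1], [0.0246, 0.0261, 0.015, -0.0, 0.0, 0.0, -1], [0.0246, 0.0261, 0.015, -0.0, 0.0, 0.0, -1]]
```

```bash
python3 -m jog '[[0.028,0.005,0.002,1.6,-6.75,-3.1,-1],[0.028,0.0055,0.0015,1.6,-6.75,-3.1,-1],[0.0275,0.006,0.0005,1.6,-6.75,-3.1,-1],[0.0275,0.0065,-0.0005,1.6,-6.75,-3.1,-1],[0.027,0.007,-0.002,1.6,-6.75,-3.1,-1]]' 40
python3 -m jog '[[0.0265,0.0075,-0.003,1.6,-6.75,-3.1,-1],[0.0255,0.008,-0.004,1.6,-6.75,-3.1,-1],[0.0245,0.008,-0.005,1.6,-6.75,-3.1,-1],[0,0,0,0,0,0,-1]]'
python3 -m jog '[[0.0245,0.026,0.01,0,0,0,-1],[0.0245,0.026,0.015,0,0,0,-1],[0.0245,0.026,0.015,0,0,0,-1],[0.0245,0.026,0.015,0,0,0,-1],[0,0,0,0,0,0,-1]]'
python3 - <<'E'
from h import *
P=pose(); g=P[0]+P[1]@[0,0,.155]
print(ctrl.get_state()["joints"].round(1),g,ctrl.get_state()["tool_rot"])
f,_=snap("wrist","w24"); snap("top","t24")
for c,st in blobs(f,(45,120,60),(75,255,255),100): print(c,st,ray(f,*c,.0545,P))
rows([.681,-.086,.042],down(92),-1,4)
E
```

```text
time_s: 40.1
ee_pos: [0.5518, -0.2585, 0.3247]
tool_rot: [176.8, -20.4, 82.9]
force: [-0.5, -0.1, 0.6]
grip_width: 0.0001
time_s: 40.6
ee_pos: [0.5803, -0.1879, 0.3558]
tool_rot: [179.9, -0.1, 91.9]
force: [0.1, -0.8, 0.1]
grip_width: 0.0001
time_s: 41.22
ee_pos: [0.681, -0.0888, 0.2974]
tool_rot: [-179.8, -0.2, 91.7]
force: [0.4, -0.6, 0.1]
grip_width: 0.0002
[-12.7  37.5  14.7  67.5   0.1  75.6] [ 0.68036009 -0.08832875  0.14236435] [-179.76034008   -0.18096365   91.69657694]
[255.8 142.1] [236, 125, 40, 35, 1251] [ 0.68086498 -0.03924633  0.0545    ]
[[0.0011, 0.0002, 0.0257, -0.03, -0.02, -0.11, -1], [0.0011, 0.0002, 0.0257, -0.03, -0.02, -0.11, -1], [0.0011, 0.0002, 0.0257, -0.03, -0.02, -0.11, -1], [0.0011, 0.0002, 0.0257, -0.03, -0.02, -0.11, -1]]
```

View pics/w24.png

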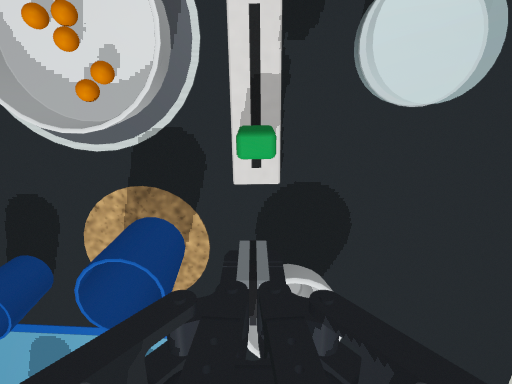

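View pics/t24.png

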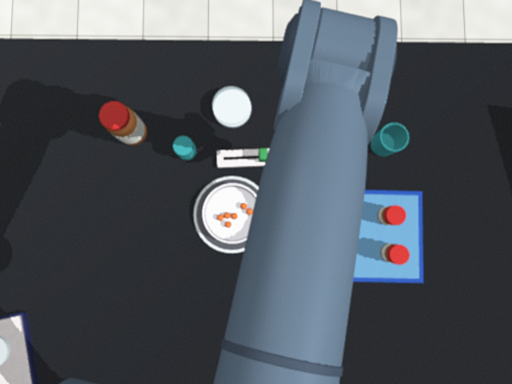

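```bash
python3 -m jog '[[0,0,0.025,0,0,0,-1],[0,0,0.025,0,0,0,-1],[0,0,0.025,0,0,0,-1],[0,0,0.025,0,0,0,-1],[0,0,0,0,0,0,-1]]'
python3 -m jog '[[0.01,0,0,0,0,0,-1],[0.01,0,0,0,0,0,-1],[0.01,0,0,0,0,0,-1],[0.01,0,0,0,0,0,-1],[0.01,0,0,0,0,0,-1]]'

```

```text
time_s: 41.95
ee_pos: [0.6791, -0.091, 0.1994]
tool_rot: [-179.8, -0.1, 91.5]
force: [-0.3, -0.3, -0.2]
grip_width: -0.0003
time_s: 42.58
ee_pos: [0.6799, -0.039, 0.2018]
tool_rot: [179.9, 0.0, 91.6]
force: [0.4, -2.3, 0.4]
grip_width: -0.0002
```

```bash
python3 -m jog '[[0.012,0,0,0,0,0,-1],[0.012,0,0,0,0,0,-1],[0.012,0,0,0,0,0,-1],[0.012,0,0,0,0,0,-1],[0.01,0,0,0,0,0,-1]]'
python3 -m jog '[[0.004,0,0,0,0,0,-1],[0.003,0,0,0,0,0,-1],[0.002,0,0,0,0,0,-1],[0,0,0,0,0,0,-1]]'
python3 - <<'E'
from h import *
P=pose(); print(P[0]); f,_=snap("wrist","w25"); crop(f,"w25c",180,340,60,220,3.5)
E
```

```text
time_s: 43.2
ee_pos: [0.6777, 0.0192, 0.201]
tool_rot: [180.0, -0.0, 91.6]
force: [-0.5, -1.6, 0.9]
grip_width: 0.0001
time_s: 43.7
ee_pos: [0.6777, 0.0229, 0.2013]
tool_rot: [-180.0, 0.7, 91.4]
force: [-1.5, -16.9, 0.6]
grip_width: -0.0001
[0.67765098 0.0228606  0.20127514]
```

View pics/w25.png

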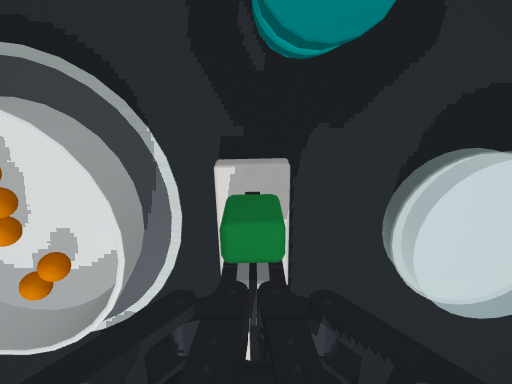

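```bash
python3 -m jog '[[-0.012,0,0,0,0,0,-1],[-0.015,0,0,0,0,0,-1],[0,0,-0.03,0,0,0,-1],[0,0,-0.04,0,0,0,-1],[0,0,-0.03,0,0,0,-1]]'
python3 -m jog '[[-0.02,0,0,0,0,0,-1],[-0.05,0.02,0,0,0,0,-1],[-0.05,0.02,0,0,0,0,-1],[-0.05,-0.02,0,0,0,0,-1],[-0.05,-0.02,0,0,0,0,-1]]'
python3 -m jog '[[-0.05,-0.02,0,0,0,0,-1],[-0.05,-0.02,0,0,0,0,-1],[-0.04,0,0,0,0,0,-1],[-0.03,0,0,0,0,0,-1],[0,0,0,0,0,0,-1]]'
python3 - <<'E'
from h import *
f,_=snap("top","t26"); crop(f,"t26c",170,370,110,260,3.8); snap("side","s26"); print(ctrl.get_state()["ee_pos"])
print(blobs(f,(45,120,60),(75,255,255)))
E
```

```text
time_s: 44.38
ee_pos: [0.6787, 0.0002, 0.303]
tool_rot: [179.8, -0.1, 91.6]
force: [1.4, -1.1, -0.4]
grip_width: -0.0001
time_s: 45.0
ee_pos: [0.6839, -0.2222, 0.2986]
tool_rot: [-179.9, -0.1, 91.6]
force: [0.3, -0.5, -0.0]
grip_width: -0.0
time_s: 45.62
ee_pos: [0.648, -0.3941, 0.2985]
tool_rot: [-179.9, -0.1, 91.4]
force: [0.3, 0.8, -0.2]
grip_width: -0.0002
[ 0.64891667 -0.39115185  0.29943298]
[(array([226.4, 155. ]), [223, 149, 9, 13, 90])]
```

View pics/t26c.png

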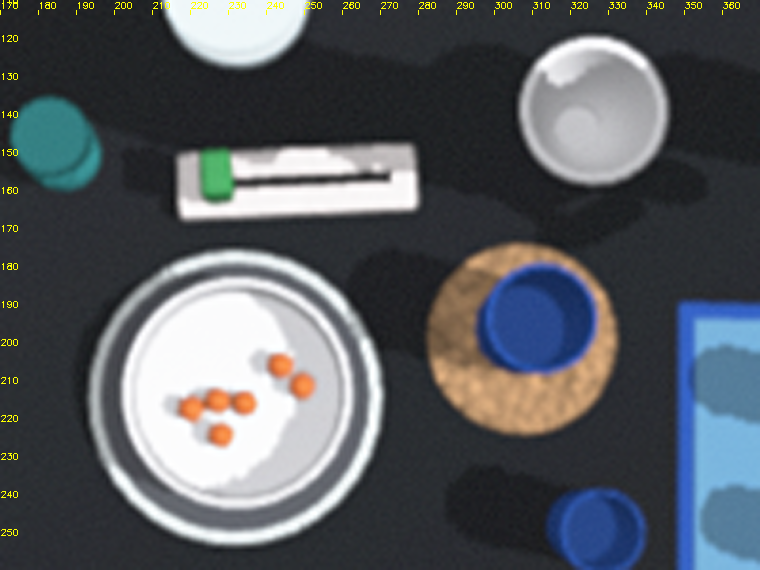

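View pics/s26.png

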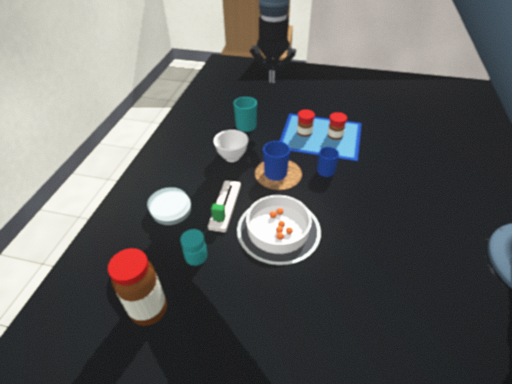

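View pics/t26.png

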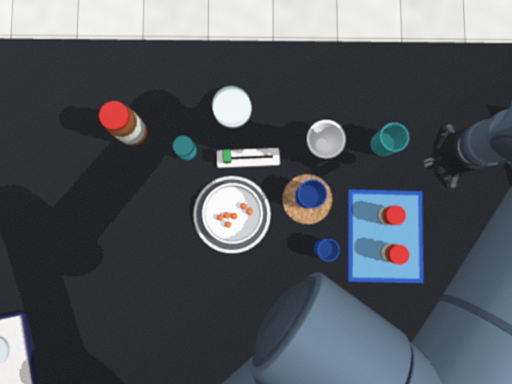

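```bash
python3 -m jog '[[0,0,0,0,0,0,-1],[0,0,0,0,0,0,-1],[0,0,0,0,0,0,-1],[0,0,0,0,0,0,-1]]'
python3 - <<'E'
from h import *
f=grab_frame("top")
G=ray(f,226.6,154.8,.0545); G0=ray(f,262.7,154,.0545)
C=np.mean([ray(f,*c,.014) for c in ((216.7,150.5),(279.5,148),(280,165.5),(218,168))],0)
print("grip",G,"travel",np.linalg.norm(G-G0),"from track centre",G-C)
for c,s in blobs(f,(0,150,120),(6,255,255)): print(c,ray(f,*c,.065 if s[4]<500 else .15).round(3))
print("dish",ray(f,232,213.3,.036)[:2],"plate",ray(f,232,214.3,0)[:2]); print("cup rim",ray(f,311.5,193.3,.081)[:2],"mat",ray(f,307.5,198.5,0)[:2])
print("mortar",ray(f,325.5,139,.06)[:2]); print(ctrl.get_state()["force"], ctrl.get_state()["time_s"])
E
```

```text
time_s: 46.22
ee_pos: [0.6497, -0.3903, 0.3014]
tool_rot: [179.9, -0.0, 91.7]
force: [-0.3, -0.1, 0.1]
grip_width: 0.0001
grip [0.677039  0.0399015 0.0545   ] travel 0.08309686205782393 from track centre [0.0002553  0.05111999 0.0405    ]
[114.  115.4] [0.741 0.268 0.15 ]
[394.4 214.8] [ 0.539 -0.341  0.065]
[397.8 253.9] [ 0.451 -0.346  0.065]
dish [0.54323699 0.02768955] plate [0.54205819 0.02871421]
cup rim [ 0.58601217 -0.15017338] mat [ 0.58017894 -0.15413066]
mortar [ 0.71337194 -0.18788084]
[ 0.0036824  -0.09796845 -0.85496186] 46.275
```

```bash
python3 -c "
from station import ctrl
print(ctrl.sign_off())"
```

```text
the job is handed in; nothing more can be done
None
```

The task is done and was handed in at about 46 s of the 208 s allowed; the hand-in gives no verdict.

**What I did**
- I stood the two jars present upright on the blue mat. While I was moving them the dish was knocked a few centimetres aside, so I measured it again.
- I pushed the dish onto the plate with the open fingers and poured the six balls from the cup.
- I put the cup back on its cork mat, then slid the green grip along its track until it stopped.

**What the last camera checks showed**

| Item | Last reading |
|---|---|
| Jars | Upright at about (0.539, -0.341) and (0.451, -0.346) m, both on the parking mat |
| Dish | About 2 mm from the plate centre |
| Balls | All six seen in the dish |
| Cup | Upright and empty, about 7 mm from the mat centre |
| Selector grip | 51 mm past the track centre; it stalled under 17 N, against about 2 N while sliding |
| Mortar and reagent bottle | Not measurably moved |
| Robot | Clear of everything |

**Disagreement:** the grip travelled only about 83 mm, not the full 100 mm. It seems to have started about 17 mm from the off end. The stall and its position on the track both say it is at the far stop, but I could not read the selector's own position.

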